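Screw the elbow hose barb into the clamped gas port

TASK

Take the brass elbow from its stand and screw it, spigot down, clockwise into the clamped black port: feel gently for the start of the thread, turn it in until it tightens on its seal, and stop with the hose barb pointing along the orange line. Do not force the port or turn past the line, then let go and leave the plates, bottle and timer where they are.

Things in the scene. Friction and masses are not known exactly. Their poses are not given: they have to be found in the camera images.
- elbow_center (a point): Centre of the brass elbow's gripping block, 32 mm (elbow x) by 24 mm (elbow y: the two flats to grip) by 44 mm high. z up the spigot axis; x along the 11 mm barb, which leaves the +x face at this height and ends 64 mm from the axis. Below the block hangs a round 26.6 mm spigot, its end 70 mm below this point, tapered to 16 mm over the last 6 mm. About 0.14 kg.
- elbow_lugs (a point): On the elbow's axis, 56 mm below elbow_center, at the height of its two lugs: round 5 mm pins reaching 20 mm from the axis along elbow +x and -x. The spigot goes on 14 mm below this point. In the stand the lugs rest on its top, the spigot's end in its hole.
- barb_tip (a point): End of the barb on its centre line, 64 mm along elbow x from elbow_center.
- rack: White stand, 90 by 90 by 40 mm, fixed, with a 29.2 mm hole in the middle of its top; origin at the centre of its underside on the table.
- port: Clamped female port, fixed: 130 by 130 mm steel base, blue vice jaws, aluminium block (top 44 mm above the table), on it the black upright round fitting (56 mm across, 45 mm inside at its top, vertical bore). Origin on the table under the bore axis; x along the orange line, which runs outwards from the fitting: the way the barb must finally point.
- port_mouth (a point): Centre of the ring on which the lugs first rest inside the black fitting: 75 mm above the table, 6 mm below the fitting's top edge, bore 28 mm. Two opposite 7.5 mm slots in it let the lugs drop to the thread. They are unmarked and differ each time: the lugs drop when the barb stands 55 to 110 degrees anticlockwise (from above) of the orange line. Over 60 N of contact spoils it.
- plates_center (a point): Centre of a loose stack of four amber culture plates, 127 by 85 by 58 mm: leave alone.
- bottle_center (a point): Centre of a loose amber bottle, 48 mm diameter, 110 mm tall: leave alone.
- timer_center (a point): Centre of a loose black bench timer, 55 by 75 by 22 mm: leave alone.
- port_thread (a point): On the bore axis 7.5 mm below port_mouth: about where the lugs' centres are after the drop (a pin resting on the ring is 2.5 mm above it). Clockwise turning from there draws the elbow down 0.075 mm per degree, with 1.4 mm axial play, up to a solid stop about 128 degrees on. It can also drop in half a turn wrong; the barb then ends opposite to the line.
- port_seal (a point): On the bore axis 23 mm below port_mouth: face of the sprung seal. The spigot's end meets it some 15 to 35 degrees after the drop; it resists with 3 N at first and 3 N more per mm, and turning gets stiffer. The orange line comes 55 to 110 degrees after the drop, before the solid stop. Friction holds the elbow when it is let go.
Things that resemble listed ones, but are neither listed nor needed, are in the scene too. Of the things shaped like the part that bears elbow_center, the brass one is meant.

How it is judged:
By the outcome, as a careful person would: the job done as asked, in the order asked, and still so for the second after the job is handed in, with the robot touching nothing.
It also fails if it takes over 64 s, if anything falls off the work surface, if the arm or the gripper's body presses on something with over 40 N, if the wrist force passes 120 N, or if a joint passes its speed limit or range.

ROBOT

A 6-joint arm with a two-finger parallel gripper is mounted at the origin on the work surface. World frame = base frame: x ahead of the robot, y to its left, z up, the work surface at z = 0. Lengths are in mm, angles in rad, forces in N, time in s.
With the tool pointing down it reaches from about 400 to 925 mm from the base axis. Payload 12.5 kg.
Tool frame: the origin (TCP) lies at the very end of the fingers, on their centre line; the grasp point (between the pads) lies 19 mm behind it; z points along the fingers, y is the direction in which the jaws open and shut (so a half turn about z gives the same grasp; the last joint's range is limited). The gripper opens to 95 mm and grips with 3 to 60 N. Pads are 20 mm wide; open, the fingers measure 119 mm over their backs; the gripper's body (75 mm by 180 mm) begins 59 mm behind the grasp point.
Start: joints at [-1.246, 0.491, 1.559, -0, 1.092, -0.106], TCP at [261.023, -567.903, 214.661] pointing down, gripper open.
Joint ranges: [-3.1, 3.1], [-0.84, 2.19], [0.05, 2.79], [-1.13, 4.28], [0.06, 2.93], [-2.69, 2.69]. Speed limits (rad/s): [2.22, 2.22, 2.79, 3.14, 3.14, 3.14].

INTERFACE

Orientations are given as [roll, pitch, yaw] about the fixed x, y, z axes, in that order (R = Rz(yaw) Ry(pitch) Rx(roll)).
In Python, from cell import env gives the robot as it stands. The module is installed in compiled form; this text tells all that it offers.
- The arm moves only by the tool arm_command, never from a script. Its argument "deltas" is a list that holds one entry, the list of rows, each a list of 5 numbers: the closure, from 0 (fully open) to 1 (shut), then the shift along the world's x, y, z as a fraction of full scale, then the turn about the world's z as a fraction of full scale. In form: [[[grip, dx, dy, dz, twist], ...]]. A call has 1 to 12 rows; each row shifts and turns the pose as measured when the row begins; what a row does not reach is not made up. Full scale, the value 1, is 100 mm for a shift and pi/4 rad for a turn. A row lasts 1/12 s, in which the tool goes at most 41.7 mm and 7.16 degrees, less where a joint would pass 70% of its speed; a pose out of reach is approached as far as the arm can. A call with a number of a shift or a turn outside -1 to 1 is refused whole. A call with a gripper value outside its range is refused whole. The fingers move at their own pace and stop on an object; the grip force is fixed at half the most. Time passes only in rows, so rows that do not move let the fingers close. It gives the time, the measured TCP pose, the force and the opening at its end, in the units of the state.
- env.state(): the state, without advancing time (a new reading comes with each control period).
- env.read_camera(name): name is "side" or "top" or "wrist"; returns a dict with "frame" (400x640x3 uint8, red, green, blue), "fx", "fy", "cx", "cy" (pixels), "R" (3x3) and "t" (3): a world point X has camera coordinates R X + t; the wrist camera has in their place "tool_from_camera" (4x4, takes a point from camera to tool coordinates, whose origin is the TCP and whose axes are the flange's). Camera axes: x right, y down, z forward; pixel columns grow to the right and rows downward; lengths in mm; the calibration is good to about 2 mm. The wrist camera is an equidistant fisheye: a pixel r from the principal point sees the ray r / f radians off the axis. A picture is of the moment at which its call begins: read the wrist's pose just before it. There is no depth.
- env.job_done(): hands the job in, once; it reports no verdict.
The state is a dict: "t": time; "joints": joint angles; "qvel": joint speeds; "tau": joint torques, N m; "eef_pos": TCP position; "tcp_rot": TCP orientation; "ft_force": force on the tool from outside, world axes, zero at the start; "moment": the same for the moment, N m; "opening": opening from 0.0 (shut) to 1.0 (fully open).
Only numpy, scipy, OpenCV 4.12 (cv2) and the standard library are available. Lean on these libraries where they do the work, as an engineer would, in place of code of your own. Each camera call takes 0.05 s, during which the arm holds its last target.

## Working session

There is one attempt and no reset: what is moved stays moved. The work goes in short steps, Python scripts to look and compute and a tool call to move; the robot and the scene stay as the last step left them, time stands still between calls to the robot, and variables do not carry over. Pictures are saved under pics/ and viewed, and the job is handed in when it is done.

Besides the shell and the picture viewer there is one more tool, called after "Call:" by a JSON object that holds its "name" and its "arguments". arm_command: Moves the arm, as the interface text tells. Its arguments: {"type":"object","properties":{"deltas":{"type":"array","items":{"type":"array","items":{"type":"array","items":{"type":"number","minimum":-1,"maximum":1}}}}},"required":["deltas"]}

```bash
mkdir -p pics; cat > h.py <<'E'
from cell import env
import numpy as np, cv2
def save(name,fn,crop=None,scale=1):
    d=env.read_camera(name); f=d["frame"][:,:,::-1]
    if crop: x0,y0,x1,y1=crop; f=f[y0:y1,x0:x1]
    if scale!=1: f=cv2.resize(f,None,fx=scale,fy=scale,interpolation=cv2.INTER_CUBIC)
    cv2.imwrite("pics/"+fn,f); return d
def ray(d,u,v):
    R=np.array(d["R"]);t=np.array(d["t"])
    c=-R.T@t; r=R.T@np.array([(u-d["cx"])/d["fx"],(v-d["cy"])/d["fy"],1]); return c,r
def atz(d,u,v,z):
    c,r=ray(d,u,v); return c+r*(z-c[2])/r[2]
def proj(d,X):
    p=np.array(d["R"])@np.array(X,float)+np.array(d["t"]); return d["fx"]*p[0]/p[2]+d["cx"],d["fy"]*p[1]/p[2]+d["cy"]
E
python3 - <<'E'
from h import *
for n in ("side","top"):
    d=save(n,n+"0.png"); print(n,d["fx"],d["fy"],d["cx"],d["cy"],(-np.array(d["R"]).T@np.array(d["t"])).round(1),np.array(d["R"]).round(3).tolist())
s=env.state(); print(s)
d=save("wrist","wrist0.png");print({k:v for k,v in d.items() if k!="frame"})
E
```

```text
side 487.2061816626749 487.2061816626749 318.4667245026151 196.85433139181106 [-49.6 855.7 812.8] [[-0.794, -0.607, -0.002], [-0.357, 0.469, -0.808], [0.491, -0.641, -0.59]]
top 362.3647488399458 362.3647488399458 320.1164616275938 199.08227173820688 [ 449.7   75.6 1022.8] [[0.026, -1.0, 0.003], [-0.996, -0.026, -0.084], [0.084, -0.001, -0.996]]
{'t': 0.1, 'joints': array([-1.24559730e+00,  4.91457781e-01,  1.55940270e+00,  1.00069467e-05,
        1.09170120e+00, -1.05574441e-01]), 'qvel': array([-0.00017789, -0.00169674, -0.00166845, -0.00166152, -0.00011347,
        0.00161617]), 'tau': array([ 4.71073654e-03, -6.13621688e+01, -2.58605665e+01,  6.94179442e-02,
        4.70067433e-02, -4.86775787e-05]), 'eef_pos': array([ 260.9494242 , -567.67258048,  214.14108157]), 'tcp_rot': array([-3.14062996e+00, -1.10940382e-04,  4.30768801e-01]), 'ft_force': array([-0.09937581,  0.10113119, -0.21159707]), 'moment': array([ 0.02845569,  0.01900311, -0.00717776]), 'opening': 0.9994119671859275}
{'fx': 309.70691628693146, 'fy': 309.70691628693146, 'cx': 319.8358471778825, 'cy': 194.8290615413486, 'tool_from_camera': array([[-9.97537500e-05, -9.65733809e-01, -2.59534585e-01,
         7.34524142e+01],
       [ 9.99999202e-01,  2.30516853e-04, -1.24211418e-03,
         1.08242447e+00],
       [ 1.25937875e-03, -2.59534502e-01,  9.65733015e-01,
        -1.69436944e+02],
       [ 0.00000000e+00,  0.00000000e+00,  0.00000000e+00,
         1.00000000e+00]])}
```

View pics/side0.png

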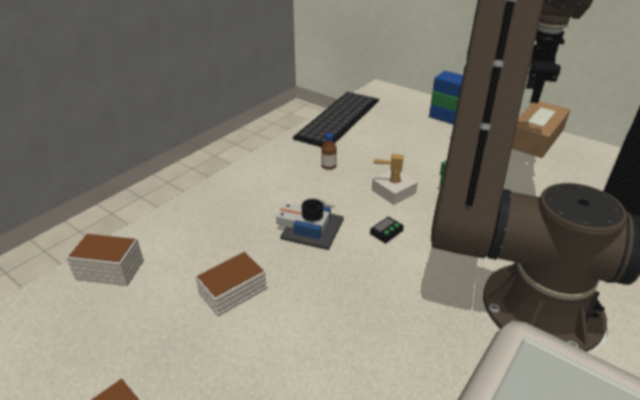

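View pics/top0.png

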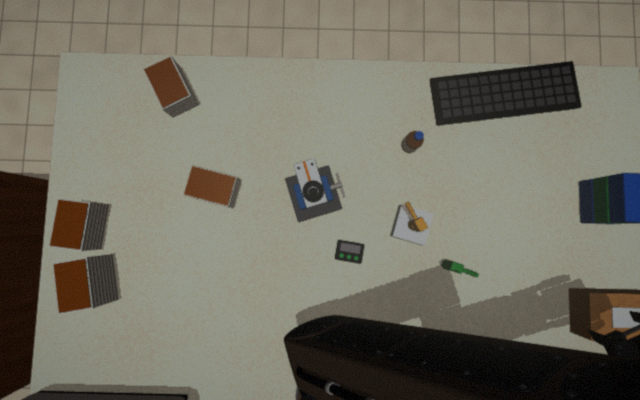

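View pics/wrist0.png

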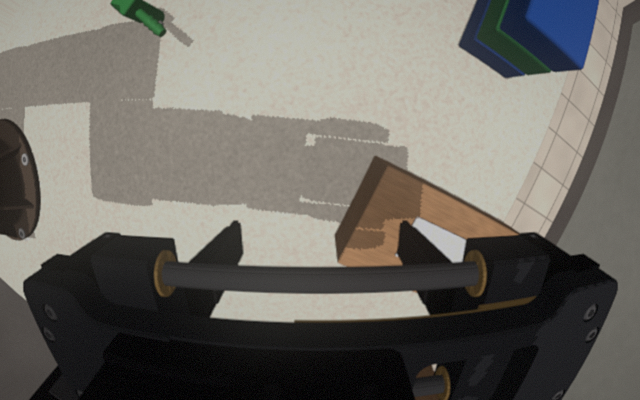

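The elbow candidates are the brass one in the white stand, at top (418,222) / side (396,167), and a green one lying down at top (460,268). By the description, the brass one in the stand is meant. The port is at top (313,190). I'll check with close crops.

```bash
python3 - <<'E'
from h import *
save("top","t1.png",(270,140,450,260),4.4)
save("side","s1.png",(260,130,440,260),4.4)
E
```

```text
(no output)
```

View pics/t1.png

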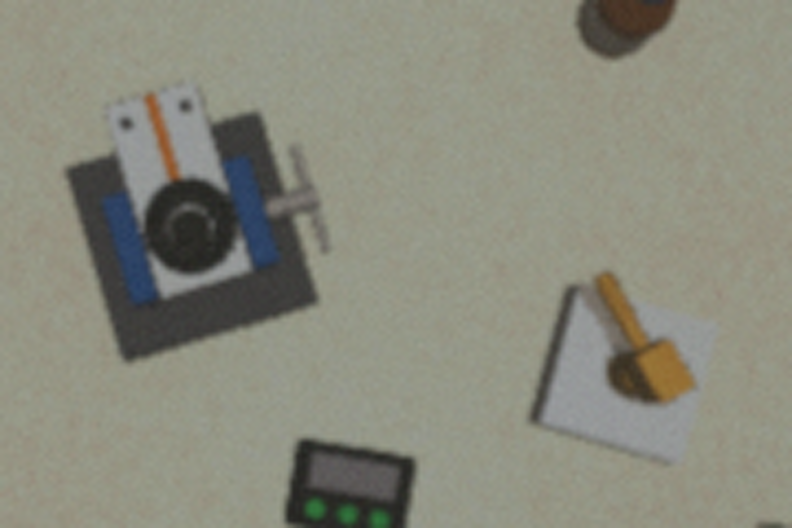

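View pics/s1.png

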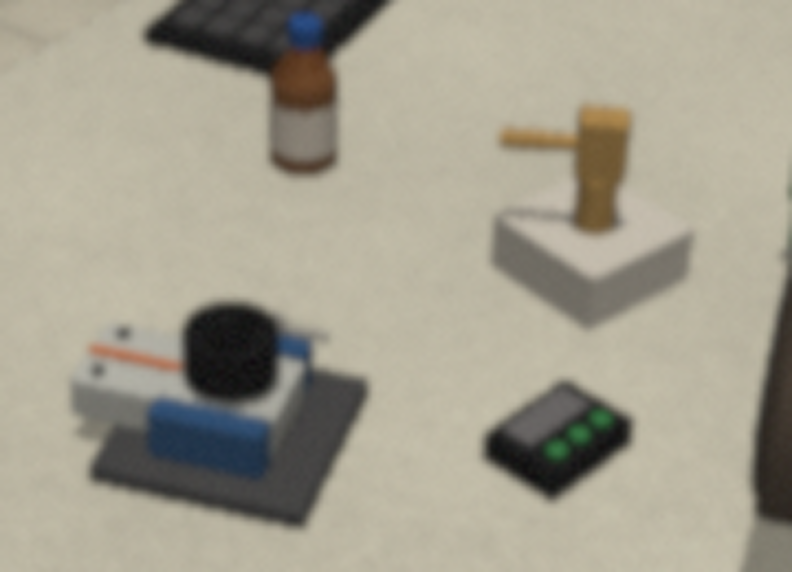

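```bash
python3 - <<'E'
from h import *
t=env.read_camera("top"); s=env.read_camera("side")
T=lambda x,y,z: atz(t,270+x/4.4,140+y/4.4,z)
S=lambda x,y,z: atz(s,260+x/4.4,130+y/4.4,z)
c=T(665,371,120.5); b=T(604,277,98.5); print("elbow top",c,"barb",b, np.degrees(np.arctan2(*(b-c)[1::-1])))
print("side elbow top",S(604,115,120.5),"barb",S(503,137,98.5))
print("port T",T(190,225,81)," S",S(231,325,81))
a,b=T(177,178,44),T(152,97,44); print("line",a,b,np.degrees(np.arctan2(*(b-a)[1::-1])))
a,b=S(183,366,44),S(92,350,44); print("lineS",a,b,np.degrees(np.arctan2(*(b-a)[1::-1])))
q=np.array([[68,170],[262,113],[318,298],[127,360]]); P=[T(x,y,8) for x,y in q]
print(np.mean(P,0)); 
for i in range(4): d=P[(i+1)%4]-P[i]; print(np.linalg.norm(d[:2]),np.degrees(np.arctan2(d[1],d[0])))
E
```

```text
elbow top [ 469.86280298 -177.90323573  120.5       ] barb [ 523.98954423 -148.44020126   98.5       ] 28.560962701054436
side elbow top [ 470.75813256 -175.33071127  120.5       ] barb [ 524.44258708 -146.67758038   98.5       ]
port T [549.87192924  93.45358433  81.        ]  S [554.06044736  93.16295235  81.        ]
line [582.81971057 103.00712994  44.        ] [633.11840709 119.97865825  44.        ] 18.645159983931176
lineS [582.40698595 102.75841158  44.        ] [634.54154829 123.27237411  44.        ] 21.478697723862695
[551.43977864  92.2479894    8.        ]
129.96090283343443 -71.9324971995766
124.43891694599574 -161.9516904357156
127.8065309090065 109.48724583039773
127.62367181572073 19.033639268671067
```

Call:
{"name": "arm_command", "arguments": {"deltas": [[[0, 0.16, 0.31, 0.02, 0.02], [0, 0.17, 0.32, 0.02, 0.02], [0, 0.17, 0.32, 0.02, 0.02], [0, 0.17, 0.32, 0, 0.02], [0, 0.17, 0.32, 0, 0], [0, 0.17, 0.32, 0, 0], [0, 0.17, 0.32, 0, 0], [0, 0.17, 0.32, 0, 0], [0, 0.17, 0.32, 0, 0], [0, 0.17, 0.32, 0, 0], [0, 0.1, 0.2, 0, 0], [0, 0, 0, 0, 0]]]}}

```text
t: 1.35
eef_pos: [443.0, -214.2, 220.3]
tcp_rot: [3.14, -0.001, 0.491]
ft_force: [-0.5, -0.6, -0.0]
opening: 0.998
```

```bash
cat >> h.py <<'E'
from scipy.spatial.transform import Rotation as Ro
def wshot(fn=None,crop=None,scale=1):
    s=env.state(); d=save("wrist",fn or "tmp.png",crop,scale)
    W=np.eye(4);W[:3,:3]=Ro.from_euler("xyz",s["tcp_rot"]).as_matrix();W[:3,3]=s["eef_pos"]
    d["W"]=W@np.array(d["tool_from_camera"]); d["s"]=s; return d
def wray(d,u,v):
    x,y=(u-d["cx"])/d["fx"],(v-d["cy"])/d["fy"]; th=np.hypot(x,y)
    k=np.sin(th)/max(th,1e-9); r=np.array([x*k,y*k,np.cos(th)]); return d["W"][:3,3],d["W"][:3,:3]@r
def watz(d,u,v,z):
    c,r=wray(d,u,v); return c+r*(z-c[2])/r[2]
def wproj(d,X):
    p=np.linalg.inv(d["W"])@np.r_[X,1]; th=np.arctan2(np.hypot(p[0],p[1]),p[2]); a=np.arctan2(p[1],p[0])
    return d["cx"]+d["fx"]*th*np.cos(a), d["cy"]+d["fy"]*th*np.sin(a)
E
python3 - <<'E'
from h import *
d=wshot("w1.png"); print(d["s"]["eef_pos"],d["s"]["tcp_rot"])
E
```

```text
[ 443.01548455 -214.20312971  220.30570226] [ 3.13963121e+00 -9.01991531e-04  4.90916855e-01]
```

View pics/w1.png

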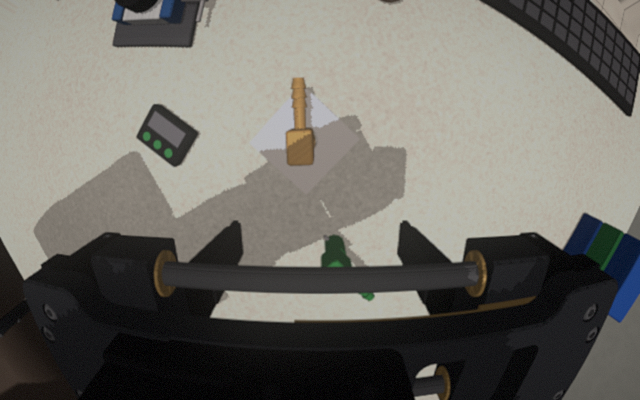

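```bash
python3 - <<'E'
from h import *
d=wshot("w2.png",(230,60,370,200),5)
E
```

```text
(no output)
```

View pics/w2.png

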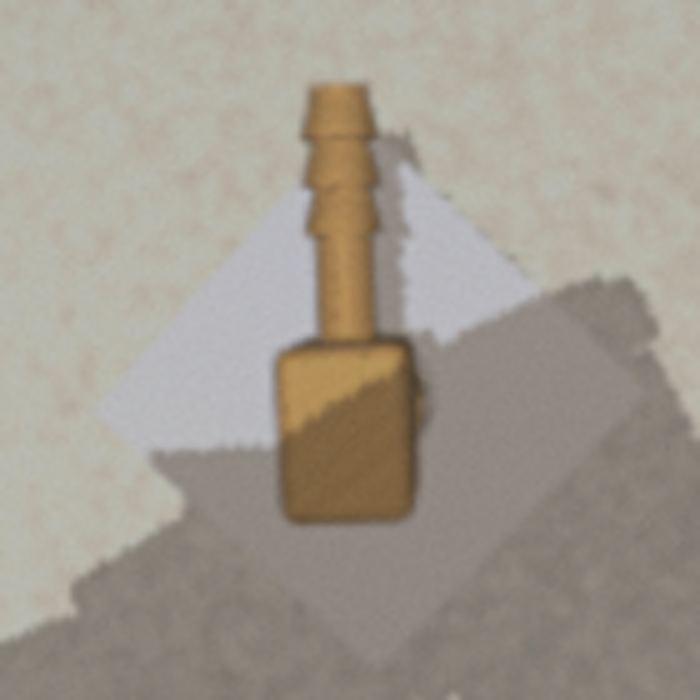

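```bash
python3 - <<'E'
from h import *
d=wshot()
P=[watz(d,230+x/5,60+y/5,120.5) for x,y in [(279,352),(410,347),(413,521),(284,523)]]
for i in range(4): v=P[(i+1)%4]-P[i]; print(np.linalg.norm(v).round(1),np.degrees(np.arctan2(v[1],v[0])).round(1))
c=np.mean(P,0);b=watz(d,230+339/5,60+84/5,98.5);print(c,b,np.linalg.norm((b-c)[:2]),np.degrees(np.arctan2(*(b-c)[1::-1])))
R=d["W"][:3,3];print(R)
E
```

```text
22.8 -60.3
30.6 -151.2
22.8 118.7
30.2 28.8
[ 473.09599126 -180.98956532  120.5       ] [ 528.63619513 -148.63219555   98.5       ] 64.27840713590562 30.224805883424107
[ 507.17815314 -182.81023127  389.70345578]
```

Call:
{"name": "arm_command", "arguments": {"deltas": [[[0, 0.15, 0.18, -0.1, 0.025], [0, 0.14, 0.17, -0.3, 0], [0, 0, 0, -0.3, 0], [0, 0, 0, -0.1, 0], [0, 0, 0, 0, 0]]]}}

```text
t: 1.92
eef_pos: [471.0, -188.2, 138.6]
tcp_rot: [3.134, -0.003, 0.501]
ft_force: [-0.0, -0.1, 0.7]
opening: 1.001
```

```bash
python3 - <<'E'
from h import *
d=wshot("w3.png",(220,100,420,300),4); print(d["s"]["eef_pos"],d["s"]["tcp_rot"])
E
```

```text
[ 471.03545942 -188.22433806  138.62982932] [ 3.13368621e+00 -2.59821753e-03  5.00934037e-01]
```

View pics/w3.png

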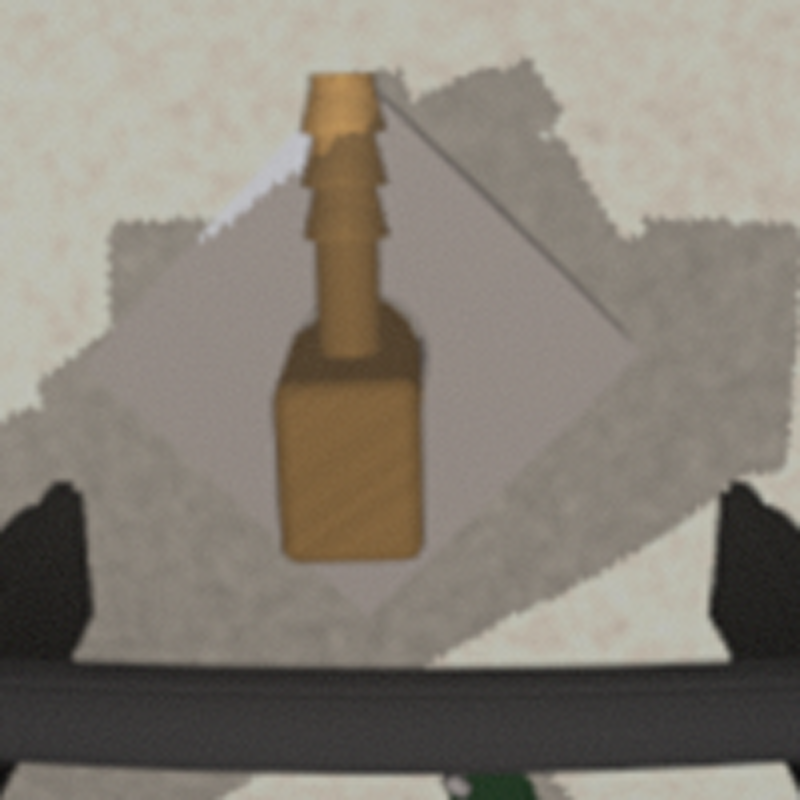

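```bash
python3 - <<'E'
from h import *
d=wshot()
P=[watz(d,220+x/4,100+y/4,120.5) for x,y in [(278,382),(421,380),(424,560),(286,561)]]
for i in range(4): v=P[(i+1)%4]-P[i]; print(np.linalg.norm(v).round(1),np.degrees(np.arctan2(v[1],v[0])).round(1))
c=np.mean(P,0);b=watz(d,220+344/4,100+73/4,98.5);print(c,b,np.linalg.norm((b-c)[:2]),np.degrees(np.arctan2(*(b-c)[1::-1])))
print(env.state()["tcp_rot"],env.state()["eef_pos"])
E
```

```text
22.6 -60.6
30.7 -150.1
22.8 119.2
30.7 29.5
[ 474.25658216 -179.17498846  120.5       ] [ 528.86811114 -147.52650729   98.5       ] 63.11929545127938 30.09315591940016
[ 3.1319575  -0.00364403  0.50077497] [ 471.53445783 -188.57678586  140.39363498]
```

Call:
{"name": "arm_command", "arguments": {"deltas": [[[0, 0.02, 0.1, 0, 0.03], [0, 0, 0, 0, 0], [0, 0, 0, 0, 0]]]}}

```text
t: 2.27
eef_pos: [474.1, -180.0, 142.9]
tcp_rot: [3.129, -0.006, 0.524]
ft_force: [0.8, 0.8, 0.6]
opening: 0.995
```

```bash
python3 - <<'E'
from h import *
d=wshot("w4.png",(220,100,420,300),4); print(d["s"]["eef_pos"],d["s"]["tcp_rot"],d["s"]["joints"],d["s"]["ft_force"])
E
```

```text
[ 474.08257794 -179.99565111  142.94842648] [ 3.12869052 -0.00563536  0.52376071] [-0.49209662  0.41459118  1.93357923 -0.0028575   0.77948921  0.55699382] [0.80604129 0.78017798 0.60282462]
```

View pics/w4.png

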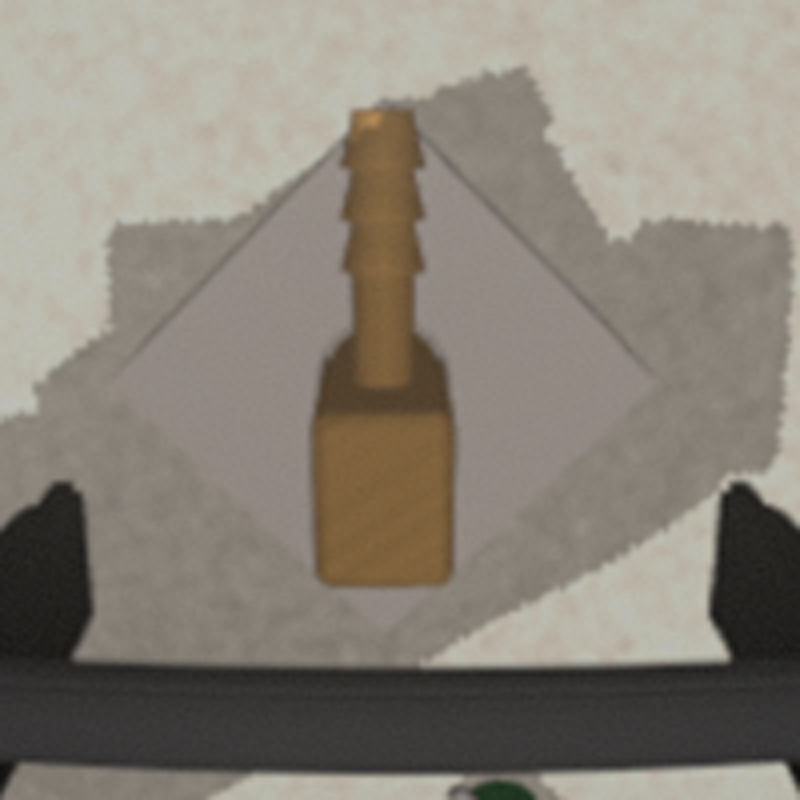

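Call:
{"name": "arm_command", "arguments": {"deltas": [[[0, 0, 0, 0, 0], [0, 0, 0, 0, 0], [0, 0, 0, 0, 0], [0, 0, 0, 0, 0]]]}}

```text
t: 2.65
eef_pos: [474.5, -180.3, 144.6]
tcp_rot: [3.126, -0.007, 0.524]
ft_force: [-0.3, 0.9, 0.5]
opening: 1.0
```

```bash
python3 - <<'E'
from h import *
d=wshot("w5.png",(220,100,420,300),4); print(d["s"]["eef_pos"],d["s"]["tcp_rot"],d["s"]["joints"],d["s"]["ft_force"])
P=[watz(d,220+x/4,100+y/4,120.5) for x,y in [(316,412),(452,411),(452,585),(318,586)]]
for i in range(4): v=P[(i+1)%4]-P[i]; print(np.linalg.norm(v).round(1),np.degrees(np.arctan2(v[1],v[0])).round(1))
c=np.mean(P,0);b=watz(d,220+382/4,100+110/4,98.5);print(c,b,np.linalg.norm((b-c)[:2]),np.degrees(np.arctan2(*(b-c)[1::-1])))
R=d["W"][:3,:3]@np.linalg.inv(np.array(d["tool_from_camera"])[:3,:3])
print("in tool",R.T@(c-d["s"]["eef_pos"]))
E
```

```text
[ 474.50172621 -180.25564784  144.59199622] [ 3.12610145 -0.00725679  0.52384813] [-0.49216728  0.41177572  1.93272064 -0.0028324   0.78010813  0.55683359] [-0.31728219  0.92337086  0.54060795]
22.2 -59.8
31.0 -149.2
22.9 120.2
31.0 29.4
[ 474.37245317 -178.8970194   120.5       ] [ 529.15971385 -147.01828165   98.5       ] 63.386890236565556 30.193586623919717
in tool [ 0.39282601 -1.614206   24.07336477]
```

```bash
python3 - <<'E'
from h import *
for i in range(4):
    s=env.state(); print(s["t"],s["eef_pos"],s["tcp_rot"],s["qvel"].round(4),s["joints"].round(5),s["joints"][[1,2,4]].sum()-np.pi)
    if i<3: env.read_camera("top")
E
```

```text
2.7 [ 474.48338345 -180.23472528  144.56056087] [ 3.12615058 -0.00717469  0.52394304] [ 0.0008  0.0013 -0.0004 -0.0006 -0.0017 -0.0021] [-0.49212  0.41182  1.93275 -0.00289  0.78012  0.55682] -0.01690317290058374
2.75 [ 474.46460881 -180.21812035  144.48224654] [ 3.12630301 -0.00708341  0.5239671 ] [ 0.0001  0.0012  0.0033 -0.0008  0.0009 -0.0001] [-0.49211  0.41196  1.93277 -0.00289  0.78013  0.55681] -0.016725563794304676
2.8 [ 474.42459073 -180.21463345  144.41068202] [ 3.12644489 -0.0070375   0.52383293] [0.0009 0.0022 0.0016 0.0002 0.0007 0.0026] [-0.49216  0.41207  1.93285 -0.00284  0.7801   0.55685] -0.016580683739735758
2.85 [ 474.41925    -180.20416207  144.37512498] [ 3.12647255 -0.0069738   0.52391034] [ 0.0001 -0.0004  0.0012  0.0007 -0.0007 -0.0024] [-0.49213  0.41213  1.93287 -0.0029   0.78007  0.55685] -0.01652362446301714
```

Call:
{"name": "arm_command", "arguments": {"deltas": [[[0, 0, 0, 0, 0], [0, 0, 0, 0, 0]]]}}

```text
t: 3.02
eef_pos: [474.4, -180.2, 144.3]
tcp_rot: [3.127, -0.007, 0.524]
ft_force: [-0.3, 0.6, -0.4]
opening: 1.003
```

```bash
python3 - <<'E'
from h import *
s=env.state(); print(s["t"],s["eef_pos"],s["tcp_rot"],s["qvel"].round(4),s["joints"].round(5),s["joints"][[1,2,4]].sum()-np.pi)
E
```

```text
3.0167 [ 474.40022762 -180.18988865  144.28431149] [ 3.12665519 -0.00688119  0.52392766] [ 0.001   0.0024 -0.0005  0.0008 -0.0007  0.0001] [-0.49213  0.4123   1.93288 -0.00287  0.78009  0.55681] -0.01631967990461458
```

Call:
{"name": "arm_command", "arguments": {"deltas": [[[0, 0, 0.01, 0.3, 0], [0, 0, 0, 0.3, 0], [0, 0, 0, 0.1, 0], [0, 0, 0, 0, 0], [0, 0, 0, 0, 0], [0, 0, 0, 0, 0]]]}}

```text
t: 3.52
eef_pos: [473.4, -178.7, 215.3]
tcp_rot: [3.13, -0.005, 0.524]
ft_force: [-0.0, -0.3, -0.1]
opening: 0.999
```

```bash
cat >> h.py <<'E'
def st():
    s=env.state(); print(round(s["t"],2),s["eef_pos"].round(2),s["tcp_rot"].round(4),"tilt",round(s["joints"][[1,2,4]].sum()-np.pi,4),"F",s["ft_force"].round(1),"M",s["moment"].round(2),"yaw",np.degrees(s["tcp_rot"][2]).round(2),"op",round(s["opening"],3),"q6",s["joints"][5].round(2))
    return s
E
python3 -c "
from h import *
st()"
```

```text
3.52 [ 473.43 -178.69  215.31] [ 3.1296 -0.0051  0.5238] tilt -0.0129 F [-0.  -0.3 -0.1] M [-0.06 -0.04  0.02] yaw 30.01 op 0.999 q6 0.56
```

Call:
{"name": "arm_command", "arguments": {"deltas": [[[0, 0, 0, -0.06, 0], [0, 0, 0, -0.08, 0], [0, 0, 0, -0.08, 0], [0, 0, 0, -0.08, 0], [0, 0, 0, -0.08, 0], [0, 0, 0, -0.08, 0], [0, 0, 0, -0.08, 0], [0, 0, 0, -0.08, 0], [0, 0, 0, -0.06, 0], [0, 0, 0, -0.03, 0], [0, 0, 0, 0, 0]]]}}

```text
t: 4.43
eef_pos: [471.2, -177.6, 131.0]
tcp_rot: [3.138, 0.0, 0.524]
ft_force: [-0.6, -0.3, -0.9]
opening: 1.001
```

```bash
python3 -c "
from h import *
st()"
```

```text
4.43 [ 471.21 -177.63  131.  ] [3.1378 0.     0.5235] tilt -0.0032 F [-0.6 -0.3 -0.9] M [-0.02 -0.05  0.01] yaw 30.0 op 1.001 q6 0.56
```

Call:
{"name": "arm_command", "arguments": {"deltas": [[[0, 0.02, -0.01, -0.04, 0], [0, 0, 0, -0.06, 0], [0, 0, 0, -0.06, 0], [0, 0, 0, -0.06, 0], [0, 0, 0, -0.06, 0], [0, 0, 0, -0.06, 0], [0, 0, 0, -0.04, 0], [0, 0, 0, -0.02, 0], [0, 0, 0, 0, 0]]]}}

```text
t: 5.18
eef_pos: [473.8, -178.9, 87.2]
tcp_rot: [3.136, -0.001, 0.524]
ft_force: [-0.3, 0.0, -0.4]
opening: 1.0
```

```bash
python3 - <<'E'
from h import *
st()
d=wshot("w6.png",(220,100,420,300),4)
st()
save("side","s2.png",(340,110,480,215),5)
E
```

```text
5.18 [ 473.84 -178.95   87.25] [ 3.1364e+00 -8.0000e-04  5.2360e-01] tilt -0.0048 F [-0.3  0.  -0.4] M [-0.01 -0.    0.05] yaw 30.0 op 1.0 q6 0.56
5.23 [ 473.89 -178.97   87.46] [ 3.1362e+00 -9.0000e-04  5.2360e-01] tilt -0.005 F [ 0.  -0.4 -0.3] M [ 0.05  0.06 -0.03] yaw 30.0 op 1.002 q6 0.56
```

View pics/w6.png

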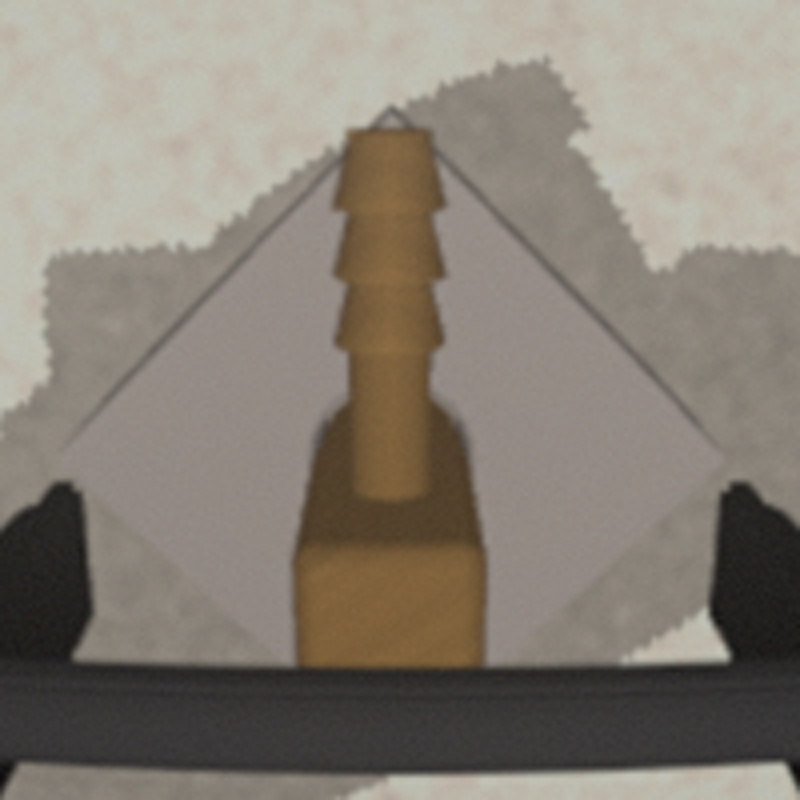

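View pics/s2.png

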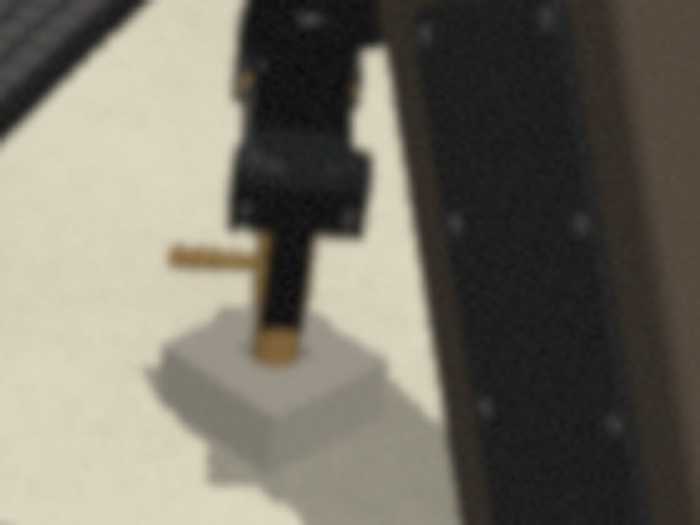

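```bash
python3 - <<'E'
from h import *
d=wshot(); e=d["s"]["eef_pos"]; yaw=d["s"]["tcp_rot"][2]
ux=np.array([np.cos(yaw),np.sin(yaw)]);uy=np.array([np.sin(yaw),-np.cos(yaw)])
for (x,y),z,off in [((390,549),120.5,15.5),((390,130),98.5,64)]:
    p=watz(d,220+x/4,100+y/4,z); q=(p-e)[:2]; print(q@ux-off,q@uy)
E
```

```text
0.11361271240937931 -0.3657824515772445
-0.3855866266973891 -0.3361859053002422
```

Call:
{"name": "arm_command", "arguments": {"deltas": [[[0, 0, 0, -0.03, 0], [0, 0, 0, -0.02, 0], [1, 0, 0, 0, 0], [1, 0, 0, 0, 0], [1, 0, 0, 0, 0], [1, 0, 0, 0, 0], [1, 0, 0, 0, 0], [1, 0, 0, 0, 0], [1, 0, 0, 0, 0], [1, 0, 0, 0, 0]]]}}

```text
t: 6.17
eef_pos: [474.6, -179.3, 83.5]
tcp_rot: [3.134, -0.003, 0.524]
ft_force: [0.3, 1.2, -0.1]
opening: 0.495
```

```bash
python3 - <<'E'
from h import *
st()
E
```

```text
6.17 [ 474.61 -179.33   83.53] [ 3.1336e+00 -2.5000e-03  5.2370e-01] tilt -0.0081 F [ 0.3  1.2 -0.1] M [-0.03  0.   -0.03] yaw 30.0 op 0.495 q6 0.56
```

Call:
{"name": "arm_command", "arguments": {"deltas": [[[1, 0, 0, 0, 0], [1, 0, 0, 0, 0], [1, 0, 0, 0, 0], [1, 0, 0, 0, 0], [1, 0, 0, 0, 0], [1, 0, 0, 0, 0]]]}}

```text
t: 6.67
eef_pos: [474.1, -178.6, 83.4]
tcp_rot: [3.135, -0.002, 0.523]
ft_force: [0.2, 0.3, 0.0]
opening: 0.25
```

```bash
python3 - <<'E'
from h import *
st()
E
```

```text
6.67 [ 474.12 -178.6    83.41] [ 3.1354e+00 -2.1000e-03  5.2340e-01] tilt -0.0064 F [0.2 0.3 0. ] M [0.06 0.04 0.03] yaw 29.99 op 0.25 q6 0.56
```

Call:
{"name": "arm_command", "arguments": {"deltas": [[[1, 0, 0, 0.05, 0], [1, 0, 0, 0.12, 0], [1, 0, 0, 0.2, 0], [1, 0, 0, 0.2, 0], [1, 0, 0, 0.2, 0.06], [1, 0.03, 0.1, 0.12, 0.14], [1, 0.05, 0.18, 0.05, 0.15], [1, 0.06, 0.2, 0, 0.15], [1, 0.06, 0.2, 0, 0.15], [1, 0.06, 0.2, 0, 0.15], [1, 0.06, 0.2, 0, 0.15], [1, 0.06, 0.2, 0, 0.15]]]}}

```text
t: 7.67
eef_pos: [512.5, -50.0, 186.1]
tcp_rot: [3.129, 0.002, 1.417]
ft_force: [0.2, -0.5, -0.5]
opening: 0.254
```

```bash
python3 - <<'E'
from h import *
st()
E
```

```text
7.67 [512.46 -50.03 186.15] [3.1291e+00 1.5000e-03 1.4173e+00] tilt -0.0126 F [ 0.2 -0.5 -0.5] M [-0.04 -0.08  0.02] yaw 81.21 op 0.254 q6 -0.07
```

Call:
{"name": "arm_command", "arguments": {"deltas": [[[1, 0.05, 0.19, 0, 0.15], [1, 0.05, 0.19, 0, 0.15], [1, 0.05, 0.19, 0, 0.15], [1, 0.05, 0.19, 0, 0.15], [1, 0.05, 0.18, 0, 0.15], [1, 0.04, 0.14, 0, 0.15], [1, 0.02, 0.06, 0, 0.13], [1, 0.01, 0.03, 0, 0.06], [1, 0, 0, 0, 0], [1, 0, 0, 0, 0]]]}}

```text
t: 8.5
eef_pos: [546.3, 76.3, 189.5]
tcp_rot: [3.126, 0.004, 2.329]
ft_force: [0.2, 0.9, -1.7]
opening: 0.25
```

```bash
python3 - <<'E'
from h import *
st()
d=wshot("w7.png")
st()
save("side","s3.png",(230,100,400,240),4.4)
st()
save("top","t3.png",(250,110,410,250),4.4)
E
```

```text
8.5 [546.28  76.34 189.45] [3.1265 0.0044 2.3287] tilt -0.0141 F [ 0.2  0.9 -1.7] M [-0.   -0.13 -0.04] yaw 133.42 op 0.25 q6 -0.75
8.55 [546.28  76.2  189.5 ] [3.1264 0.0045 2.3282] tilt -0.0142 F [-0.6  0.1 -1.9] M [ 0.01 -0.11 -0.05] yaw 133.39 op 0.251 q6 -0.75
8.6 [546.24  75.99 189.44] [3.1265 0.0044 2.3278] tilt -0.0141 F [ 0.4 -0.2 -1. ] M [ 0.08 -0.12  0.  ] yaw 133.37 op 0.255 q6 -0.75
```

View pics/w7.png

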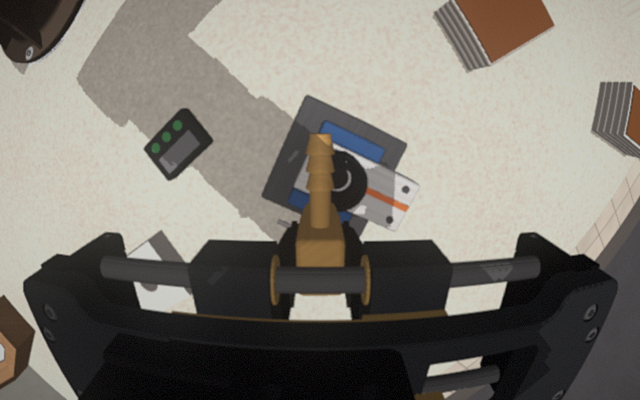

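View pics/s3.png

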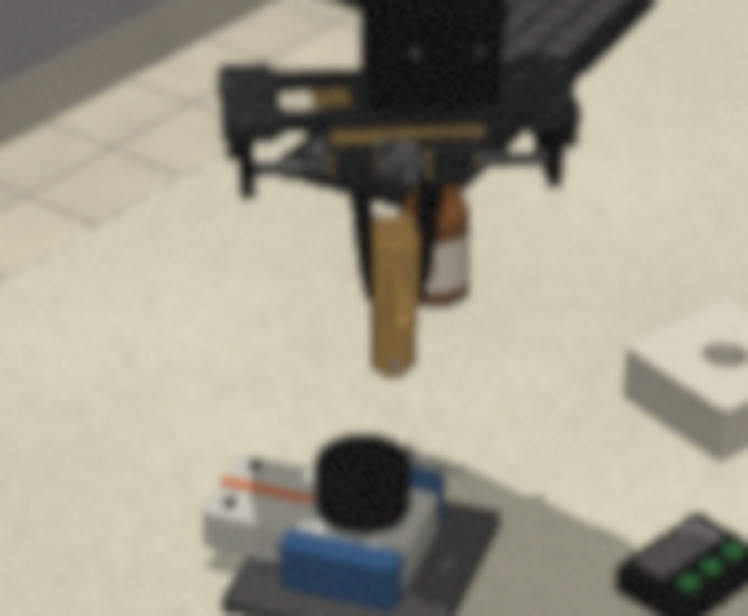

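View pics/t3.png

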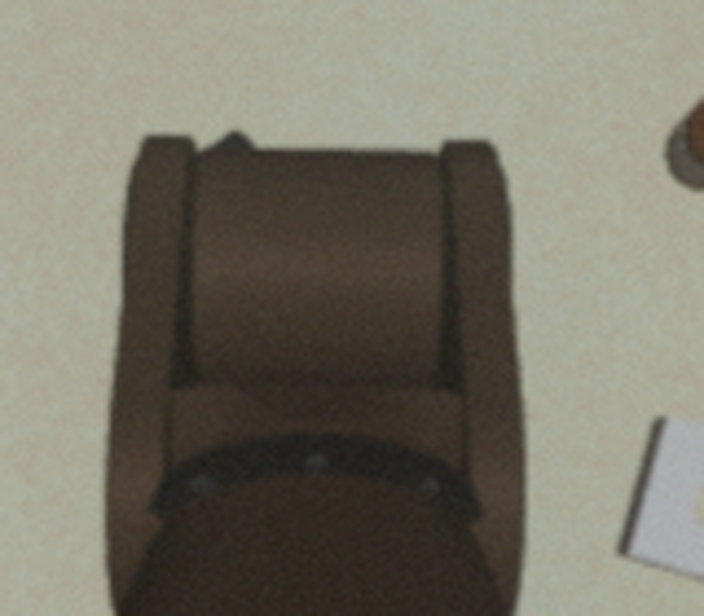

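```bash
python3 - <<'E'
from h import *
d=wshot("w8.png",(250,80,430,240),4.4)
E
```

```text
(no output)
```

View pics/w8.png

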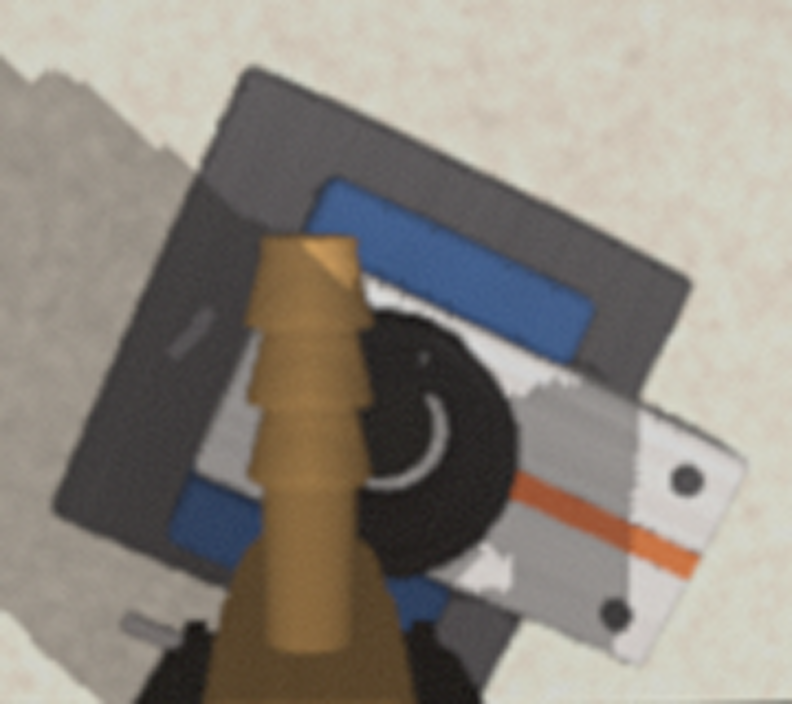

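```bash
cat > fitport.py <<'E'
from h import *
from scipy.optimize import least_squares
d=wshot(); st()
f=lambda x,y,z: watz(d,250+x/4.4,80+y/4.4,z)
a,b=f(513,488,44),f(693,565,44); print("line",a,b,np.degrees(np.arctan2(*(b-a)[1::-1])))
n=np.array([-(b-a)[1],(b-a)[0]]);n/=np.linalg.norm(n)
img=d["frame"][80:240,250:430]; g=cv2.resize(img,None,fx=4.4,fy=4.4,interpolation=cv2.INTER_CUBIC).max(2).astype(float)
pts=[]
c0=np.array([402,445])
for th in np.radians(np.arange(-30,75,5)):
    r=np.arange(95,160); x=c0[0]+r*np.cos(th);y=c0[1]+r*np.sin(th)
    v=cv2.GaussianBlur(g,(0,0),2)[y.astype(int),x.astype(int)]; i=np.argmax(np.gradient(v)); 
    if np.gradient(v)[i]>3: pts.append(f(x[i],y[i],81)[:2])
pts=np.array(pts); 
r=least_squares(lambda c:np.hypot(*(pts-c).T)-28,[555,92],loss="soft_l1"); print("circle",r.x,r.fun.round(1))
print("line offset of circle centre",(r.x-a[:2])@n)
P=[f(*p,8)[:2] for p in [(252,68),(690,284),(57,508)]]; print("plate",(P[1]+P[2])/2,[np.linalg.norm(P[0]-P[i]) for i in(1,2)],np.degrees(np.arctan2(*(P[1]-P[0])[::-1])))
E
python3 fitport.py
```

```text
8.75 [546.26  75.89 189.36] [3.1265 0.0043 2.3282] tilt -0.014 F [-0.4  0.4 -0.7] M [-0.   -0.12 -0.01] yaw 133.39 op 0.253 q6 -0.75
line [590.30682399 105.01501261  44.        ] [638.21648334 122.74750663  44.        ] 20.31070080744937
circle [554.25176876  94.35942028] [-0.1 -0.3 -0.1 -0.2  0.   0.2 -0.1  0.   0.1  0.2  0.1 -0.   0.2  0.5
  0.1 -0.4  0.7 -0.4 -0.3 -0.3 -0.2]
line offset of circle centre 2.5220278784032457
plate [556.13452004  94.82983766] [np.float64(127.76085956615283), np.float64(127.02104488058016)] 18.19158103492516
```

Call:
{"name": "arm_command", "arguments": {"deltas": [[[1, 0.04, 0.06, 0, 0], [1, 0.04, 0.07, 0, 0], [1, 0.01, 0.04, -0.03, 0], [1, 0, 0.01, -0.06, 0], [1, 0, 0, -0.06, 0], [1, 0, 0, -0.06, 0], [1, 0, 0, -0.06, 0], [1, 0, 0, -0.06, 0], [1, 0, 0, -0.06, 0], [1, 0, 0, -0.02, 0], [1, 0, 0, 0, 0]]]}}

```text
t: 9.67
eef_pos: [555.6, 95.2, 142.7]
tcp_rot: [3.128, 0.003, 2.325]
ft_force: [0.0, 0.1, -1.2]
opening: 0.25
```

```bash
python3 - <<'E'
from h import *
st()
save("side","s4.png",(260,130,380,240),6)
st()
d=wshot("w9.png",(240,80,420,240),4.4)
E
```

```text
9.67 [555.55  95.2  142.69] [3.1282e+00 3.0000e-03 2.3252e+00] tilt -0.0121 F [ 0.   0.1 -1.2] M [ 0.01 -0.12 -0.02] yaw 133.22 op 0.25 q6 -0.71
9.72 [555.57  95.2  142.86] [3.1282e+00 3.0000e-03 2.3253e+00] tilt -0.0122 F [ 1.  -0.2 -2.1] M [-0.01 -0.16  0.03] yaw 133.23 op 0.251 q6 -0.71
```

View pics/s4.png

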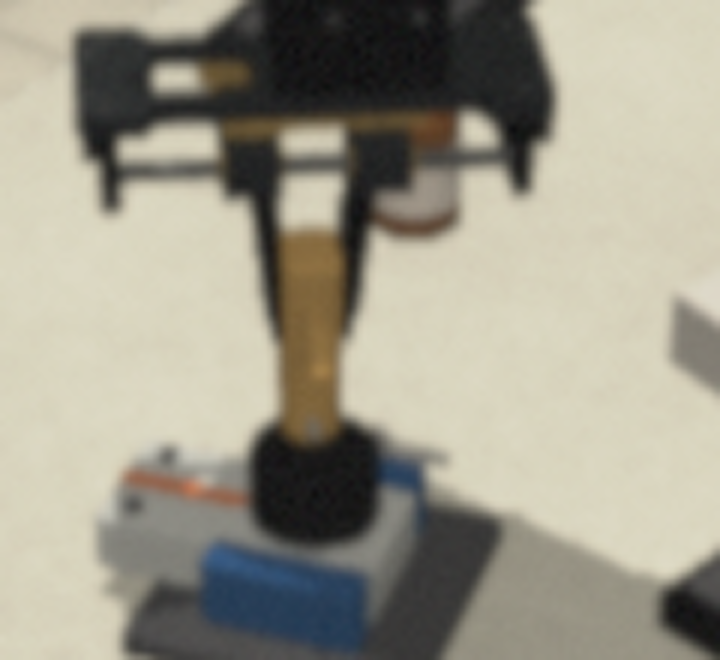

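View pics/w9.png

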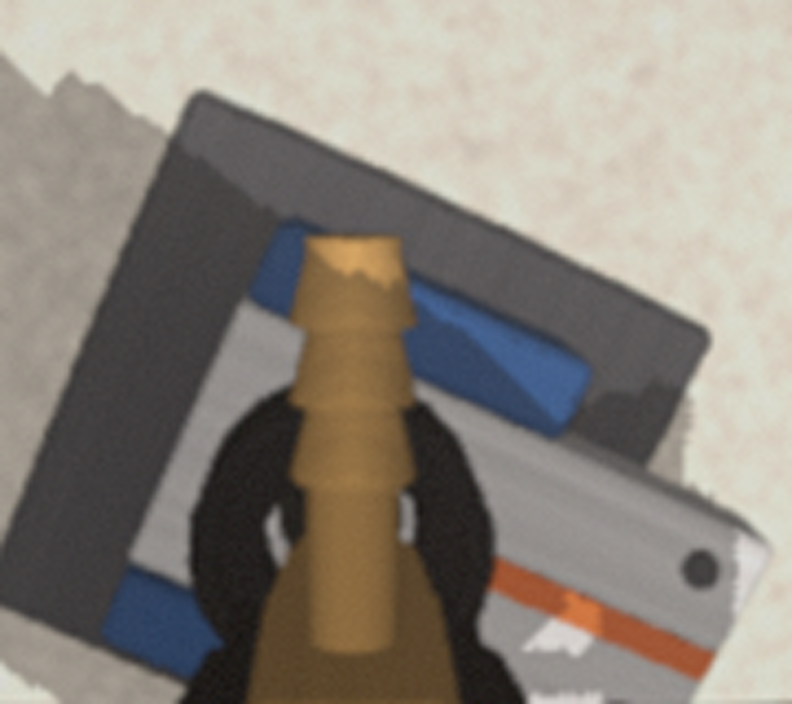

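```bash
cat > fit2.py <<'E'
from h import *
from scipy.optimize import least_squares
d=wshot(); s=st(); e=s["eef_pos"]
f=lambda x,y,z: watz(d,240+x/4.4,80+y/4.4,z)
img=d["frame"][80:240,240:420]; g=cv2.GaussianBlur(cv2.resize(img,None,fx=4.4,fy=4.4,interpolation=cv2.INTER_CUBIC).max(2).astype(float),(0,0),2)
# predicted bottom/top circle for view
for c in [(555,93)]:
    for z in (81,44):
        print(z,[tuple(np.round((np.array(wproj(d,[c[0]+28*np.cos(t),c[1]+28*np.sin(t),z]))-[240,80])*4.4).astype(int)) for t in np.arange(0,6.28,np.pi/4)])
pts=[]
c0=np.array([342,530])
for th in np.radians(np.r_[np.arange(-55,20,5),np.arange(160,235,5)]):
    r=np.arange(115,190); x=c0[0]+r*np.cos(th);y=c0[1]+r*np.sin(th)
    v=g[y.astype(int),x.astype(int)]; dv=np.gradient(v); i=np.argmax(dv)
    if dv[i]>3: pts.append((np.degrees(th),r[i],*f(x[i],y[i],81)[:2]))
pts=np.array(pts); print(pts[:,:2].astype(int).tolist())
r=least_squares(lambda c:np.hypot(*(pts[:,2:]-c).T)-28,[555,92],loss="soft_l1"); print("circle",r.x,r.fun.round(1))
a,b=f(497,572,44),f(703,665,44); print("line",np.degrees(np.arctan2(*(b-a)[1::-1])))
R=Ro.from_euler("xyz",s["tcp_rot"]).as_matrix(); print("tool z",R[:,2])
E
python3 fit2.py
```

```text
9.82 [555.88  95.27 143.53] [3.1273 0.0037 2.3253] tilt -0.0133 F [ 0.6  0.3 -0.8] M [ 0.03 -0.11  0.01] yaw 133.23 op 0.255 q6 -0.71
81 [(np.int64(445), np.int64(662)), (np.int64(490), np.int64(558)), (np.int64(443), np.int64(451)), (np.int64(328), np.int64(409)), (np.int64(216), np.int64(459)), (np.int64(177), np.int64(568)), (np.int64(229), np.int64(669)), (np.int64(339), np.int64(707))]
44 [(np.int64(431), np.int64(596)), (np.int64(470), np.int64(504)), (np.int64(428), np.int64(410)), (np.int64(328), np.int64(373)), (np.int64(231), np.int64(417)), (np.int64(197), np.int64(513)), (np.int64(242), np.int64(603)), (np.int64(338), np.int64(636))]
[[-55, 152], [-50, 147], [-45, 148], [-40, 147], [-35, 146], [-29, 144], [-25, 142], [-20, 143], [-14, 142], [-10, 144], [-5, 149], [0, 149], [5, 151], [10, 153], [14, 155], [160, 159], [165, 158], [170, 157], [175, 154], [180, 153], [185, 152], [190, 150], [195, 150], [200, 146], [205, 146], [210, 147], [215, 148], [220, 155], [225, 152], [230, 155]]
circle [553.69380091  96.19446004] [ 1.6  0.6  0.6  0.2 -0.1 -0.7 -1.3 -1.3 -1.7 -1.6 -0.9 -1.1 -0.9 -0.7
 -0.4 -0.5 -0.6 -0.6 -1.  -1.  -1.  -1.1 -0.9 -1.3 -1.1 -0.6 -0.2  1.2
  0.9  1.7]
line 17.956418361571988
tool z [ 0.01298678  0.00709902 -0.99989047]
```

Call:
{"name": "arm_command", "arguments": {"deltas": [[[1, -0.01, -0.01, -0.02, 0], [1, 0, 0, -0.03, 0], [1, 0, 0, -0.03, 0], [1, 0, 0, -0.03, 0], [1, 0, 0, -0.02, 0], [1, 0, 0, -0.02, 0]]]}}

```text
t: 10.32
eef_pos: [555.4, 94.1, 128.6]
tcp_rot: [3.125, 0.006, 2.325]
ft_force: [0.3, 0.4, -0.3]
opening: 0.254
```

```bash
python3 - <<'E'
from h import *
st()
E
```

```text
10.32 [555.4   94.1  128.58] [3.125  0.0056 2.3252] tilt -0.0162 F [ 0.3  0.4 -0.3] M [ 0.06 -0.14  0.04] yaw 133.22 op 0.254 q6 -0.71
```

Call:
{"name": "arm_command", "arguments": {"deltas": [[[1, 0, 0, -0.02, 0], [1, 0, 0, -0.015, 0], [1, 0, 0, -0.015, 0]]]}}

```text
t: 10.57
eef_pos: [555.0, 94.4, 124.1]
tcp_rot: [3.125, 0.005, 2.325]
ft_force: [-7.8, 1.2, 21.4]
opening: 0.25
```

```bash
python3 - <<'E'
from h import *
st()
E
```

```text
10.57 [554.96  94.43 124.07] [3.1253 0.0047 2.3251] tilt -0.0154 F [-7.8  1.2 21.4] M [ 0.36  1.58 -0.02] yaw 133.22 op 0.25 q6 -0.71
```

Call:
{"name": "arm_command", "arguments": {"deltas": [[[1, -0.01, 0.002, 0.005, 0], [1, -0.005, 0, 0, 0]]]}}

```text
t: 10.73
eef_pos: [553.4, 94.8, 125.0]
tcp_rot: [3.125, 0.005, 2.325]
ft_force: [-0.8, 0.3, -1.3]
opening: 0.254
```

```bash
python3 - <<'E'
from h import *
st()
E
```

```text
10.73 [553.44  94.82 124.96] [3.1248 0.0049 2.3252] tilt -0.0159 F [-0.8  0.3 -1.3] M [-0.   -0.06  0.02] yaw 133.22 op 0.254 q6 -0.71
```

Call:
{"name": "arm_command", "arguments": {"deltas": [[[1, 0, 0, -0.015, 0], [1, 0, 0, -0.015, 0]]]}}

```text
t: 10.9
eef_pos: [553.4, 94.9, 121.9]
tcp_rot: [3.125, 0.005, 2.325]
ft_force: [-0.2, 1.0, -0.2]
opening: 0.251
```

```bash
python3 - <<'E'
from h import *
st()
E
```

```text
10.9 [553.41  94.87 121.87] [3.1246 0.0051 2.3252] tilt -0.0162 F [-0.2  1.  -0.2] M [ 0.19  0.08 -0.03] yaw 133.23 op 0.251 q6 -0.71
```

Call:
{"name": "arm_command", "arguments": {"deltas": [[[1, 0, 0, -0.015, 0], [1, 0, 0, -0.01, 0]]]}}

```text
t: 11.07
eef_pos: [553.3, 94.9, 118.6]
tcp_rot: [3.125, 0.005, 2.325]
ft_force: [0.2, -0.1, -1.0]
opening: 0.252
```

```bash
python3 - <<'E'
from h import *
st()
E
```

```text
11.07 [553.28  94.87 118.65] [3.1251 0.0047 2.3253] tilt -0.0156 F [ 0.2 -0.1 -1. ] M [ 0.1  -0.08 -0.05] yaw 133.23 op 0.252 q6 -0.71
```

Call:
{"name": "arm_command", "arguments": {"deltas": [[[1, 0, 0, -0.008, 0], [1, 0, 0, -0.008, 0]]]}}

```text
t: 11.23
eef_pos: [553.5, 94.8, 117.9]
tcp_rot: [3.125, 0.005, 2.325]
ft_force: [-6.4, -0.8, 17.6]
opening: 0.25
```

```bash
python3 - <<'E'
from h import *
st()
E
```

```text
11.23 [553.47  94.83 117.92] [3.1248 0.0049 2.3252] tilt -0.016 F [-6.4 -0.8 17.6] M [0.03 1.19 0.01] yaw 133.22 op 0.25 q6 -0.71
```

Call:
{"name": "arm_command", "arguments": {"deltas": [[[1, -0.003, 0, -0.003, -0.05], [1, 0, 0, -0.005, -0.05], [1, 0, 0, -0.005, -0.05], [1, 0, 0, -0.005, -0.05]]]}}

```text
t: 11.57
eef_pos: [553.4, 95.0, 118.2]
tcp_rot: [3.123, 0.006, 2.164]
ft_force: [-2.7, 0.3, 7.3]
opening: 0.248
```

```bash
python3 - <<'E'
from h import *
st()
E
```

```text
11.57 [553.4   95.   118.16] [3.1233 0.0057 2.1636] tilt -0.0186 F [-2.7  0.3  7.3] M [0.22 0.51 0.08] yaw 123.97 op 0.248 q6 -0.55
```

Call:
{"name": "arm_command", "arguments": {"deltas": [[[1, 0, 0, -0.004, -0.05], [1, 0, 0, -0.004, -0.05], [1, 0, 0, -0.004, -0.05], [1, 0, 0, -0.004, -0.05]]]}}

```text
t: 11.9
eef_pos: [553.5, 95.1, 118.2]
tcp_rot: [3.122, 0.006, 1.999]
ft_force: [-3.0, 0.1, 5.7]
opening: 0.25
```

```bash
python3 - <<'E'
from h import *
st()
E
```

```text
11.9 [553.49  95.12 118.17] [3.1224 0.0061 1.9989] tilt -0.0201 F [-3.   0.1  5.7] M [0.15 0.34 0.1 ] yaw 114.53 op 0.25 q6 -0.38
```

Call:
{"name": "arm_command", "arguments": {"deltas": [[[1, -0.002, 0, -0.004, -0.05], [1, 0, 0, -0.004, -0.05], [1, 0, 0, -0.004, -0.05], [1, 0, 0, -0.004, -0.05]]]}}

```text
t: 12.23
eef_pos: [553.3, 95.2, 118.2]
tcp_rot: [3.122, 0.006, 1.834]
ft_force: [-2.3, -0.3, 6.8]
opening: 0.252
```

```bash
python3 - <<'E'
from h import *
st()
E
```

```text
12.23 [553.3   95.2  118.17] [3.1216 0.0062 1.8342] tilt -0.0208 F [-2.3 -0.3  6.8] M [0.17 0.45 0.1 ] yaw 105.09 op 0.252 q6 -0.21
```

Call:
{"name": "arm_command", "arguments": {"deltas": [[[1, 0, 0, -0.004, -0.05], [1, 0, 0, -0.004, -0.05], [1, 0, 0, -0.004, -0.05]]]}}

```text
t: 12.48
eef_pos: [553.5, 95.4, 118.2]
tcp_rot: [3.121, 0.006, 1.711]
ft_force: [-1.2, 1.3, 4.5]
opening: 0.249
```

```bash
python3 - <<'E'
from h import *
st()
E
```

```text
12.48 [553.48  95.37 118.18] [3.1206 0.0062 1.7106] tilt -0.0215 F [-1.2  1.3  4.5] M [0.3  0.04 0.08] yaw 98.01 op 0.249 q6 -0.08
```

Call:
{"name": "arm_command", "arguments": {"deltas": [[[1, 0, 0, -0.005, -0.05], [1, 0, 0, -0.005, -0.05], [1, 0, 0, -0.005, -0.05]]]}}

```text
t: 12.73
eef_pos: [554.2, 96.1, 117.9]
tcp_rot: [3.118, 0.005, 1.587]
ft_force: [-2.3, 2.7, 4.7]
opening: 0.254
```

```bash
python3 - <<'E'
from h import *
st()
E
```

```text
12.73 [554.18  96.13 117.85] [3.1182 0.0051 1.5865] tilt -0.0232 F [-2.3  2.7  4.7] M [0.32 0.46 0.04] yaw 90.9 op 0.254 q6 0.05
```

Call:
{"name": "arm_command", "arguments": {"deltas": [[[1, 0, 0, -0.006, -0.03], [1, 0, 0, -0.006, -0.03]]]}}

```text
t: 12.9
eef_pos: [554.1, 96.4, 117.3]
tcp_rot: [3.118, 0.005, 1.536]
ft_force: [-1.9, 0.3, 3.6]
opening: 0.252
```

```bash
python3 - <<'E'
from h import *
st()
E
```

```text
12.9 [554.13  96.41 117.31] [3.1179 0.0049 1.5361] tilt -0.0232 F [-1.9  0.3  3.6] M [-0.05  0.47  0.01] yaw 88.01 op 0.252 q6 0.1
```

Call:
{"name": "arm_command", "arguments": {"deltas": [[[1, 0, 0, -0.01, 0], [1, 0, 0, -0.01, 0]]]}}

```text
t: 13.07
eef_pos: [553.8, 96.5, 116.0]
tcp_rot: [3.118, 0.005, 1.535]
ft_force: [-5.4, 1.1, 9.3]
opening: 0.25
```

```bash
python3 - <<'E'
from h import *
st()
E
```

```text
13.07 [553.83  96.49 116.04] [3.1183 0.0049 1.5349] tilt -0.0227 F [-5.4  1.1  9.3] M [ 0.07  1.13 -0.18] yaw 87.94 op 0.25 q6 0.1
```

Call:
{"name": "arm_command", "arguments": {"deltas": [[[1, -0.006, -0.002, -0.01, 0], [1, -0.003, 0, -0.012, 0], [1, 0, 0, -0.012, 0]]]}}

```text
t: 13.32
eef_pos: [553.3, 96.7, 114.5]
tcp_rot: [3.116, 0.004, 1.534]
ft_force: [-5.2, 0.1, 12.1]
opening: 0.253
```

```bash
python3 - <<'E'
from h import *
st()
E
```

```text
13.32 [553.3   96.69 114.53] [3.1163 0.0037 1.5341] tilt -0.0248 F [-5.2  0.1 12.1] M [-0.06  0.97 -0.35] yaw 87.89 op 0.253 q6 0.1
```

Call:
{"name": "arm_command", "arguments": {"deltas": [[[1, -0.006, 0, -0.01, -0.03], [1, -0.003, 0, -0.015, -0.01], [1, 0, 0, -0.015, 0]]]}}

```text
t: 13.57
eef_pos: [553.1, 96.7, 111.1]
tcp_rot: [3.114, 0.003, 1.502]
ft_force: [0.1, -0.3, 0.3]
opening: 0.251
```

```bash
python3 - <<'E'
from h import *
st()
E
```

```text
13.57 [553.12  96.66 111.1 ] [3.114  0.0033 1.5019] tilt -0.027 F [ 0.1 -0.3  0.3] M [ 0.03  0.04 -0.02] yaw 86.05 op 0.251 q6 0.13
```

Call:
{"name": "arm_command", "arguments": {"deltas": [[[1, 0, 0, -0.01, 0], [1, 0, 0, -0.01, 0]]]}}

```text
t: 13.73
eef_pos: [553.1, 96.6, 108.4]
tcp_rot: [3.114, 0.003, 1.503]
ft_force: [0.3, -0.1, 1.2]
opening: 0.251
```

```bash
python3 - <<'E'
from h import *
st()
E
```

```text
13.73 [553.1   96.59 108.39] [3.1144 0.0035 1.503 ] tilt -0.0265 F [ 0.3 -0.1  1.2] M [-0.03 -0.1   0.03] yaw 86.11 op 0.251 q6 0.13
```

Call:
{"name": "arm_command", "arguments": {"deltas": [[[1, 0, 0, -0.007, 0], [1, 0, 0, -0.007, 0]]]}}

```text
t: 13.9
eef_pos: [553.2, 96.6, 107.9]
tcp_rot: [3.114, 0.003, 1.504]
ft_force: [-6.0, 0.2, 17.2]
opening: 0.25
```

```bash
python3 - <<'E'
from h import *
st()
E
```

```text
13.9 [553.23  96.6  107.9 ] [3.1141 0.0034 1.5038] tilt -0.0268 F [-6.   0.2 17.2] M [-0.04  1.07 -0.06] yaw 86.16 op 0.25 q6 0.13
```

Call:
{"name": "arm_command", "arguments": {"deltas": [[[1, 0, 0, 0.003, -0.04], [1, 0, 0, -0.001, -0.05], [1, 0, 0, -0.002, -0.05]]]}}

```text
t: 14.15
eef_pos: [553.2, 96.5, 107.9]
tcp_rot: [3.114, 0.004, 1.393]
ft_force: [-0.2, 0.8, 1.1]
opening: 0.254
```

```bash
python3 - <<'E'
from h import *
st()
E
```

```text
14.15 [553.22  96.53 107.93] [3.1141 0.0036 1.3926] tilt -0.0258 F [-0.2  0.8  1.1] M [ 0.02 -0.    0.02] yaw 79.79 op 0.254 q6 0.25
```

Call:
{"name": "arm_command", "arguments": {"deltas": [[[1, 0, 0, -0.002, -0.05], [1, 0, 0, -0.002, -0.05], [1, 0, 0, -0.002, -0.05], [1, 0, 0, -0.002, -0.05]]]}}

```text
t: 14.48
eef_pos: [553.4, 96.5, 107.1]
tcp_rot: [3.114, 0.004, 1.229]
ft_force: [-1.8, -0.9, 5.2]
opening: 0.25
```

```bash
python3 - <<'E'
from h import *
st()
E
```

```text
14.48 [553.39  96.54 107.07] [3.1141 0.0036 1.2293] tilt -0.0238 F [-1.8 -0.9  5.2] M [-0.03  0.19 -0.02] yaw 70.44 op 0.25 q6 0.42
```

Call:
{"name": "arm_command", "arguments": {"deltas": [[[1, 0, 0, -0.002, -0.05], [1, 0, 0, -0.002, -0.05], [1, 0, 0, -0.002, -0.05], [1, 0, 0, -0.002, -0.05]]]}}

```text
t: 14.82
eef_pos: [553.7, 96.4, 106.6]
tcp_rot: [3.113, 0.004, 1.066]
ft_force: [-0.3, 0.2, 2.3]
opening: 0.252
```

```bash
python3 - <<'E'
from h import *
st()
E
```

```text
14.82 [553.7   96.4  106.59] [3.1135 0.0037 1.0662] tilt -0.0215 F [-0.3  0.2  2.3] M [-0.09  0.07  0.02] yaw 61.09 op 0.252 q6 0.59
```

Call:
{"name": "arm_command", "arguments": {"deltas": [[[1, 0, 0, -0.002, -0.05], [1, 0, 0, -0.002, -0.05], [1, 0, 0, -0.002, -0.05], [1, 0, 0, -0.002, -0.05]]]}}

```text
t: 15.15
eef_pos: [554.1, 96.3, 106.2]
tcp_rot: [3.113, 0.004, 0.903]
ft_force: [-0.8, 0.2, 5.0]
opening: 0.25
```

```bash
python3 - <<'E'
from h import *
st()
E
```

```text
15.15 [554.14  96.25 106.19] [3.1126 0.0035 0.9031] tilt -0.0189 F [-0.8  0.2  5. ] M [-0.09  0.14  0.01] yaw 51.74 op 0.25 q6 0.76
```

Call:
{"name": "arm_command", "arguments": {"deltas": [[[1, 0, 0, -0.003, -0.05], [1, 0, 0, -0.003, -0.05], [1, 0, 0, -0.003, -0.05], [1, 0, 0, -0.003, -0.05]]]}}

```text
t: 15.48
eef_pos: [554.6, 96.1, 105.7]
tcp_rot: [3.112, 0.003, 0.74]
ft_force: [-1.8, -0.2, 5.3]
opening: 0.252
```

```bash
python3 - <<'E'
from h import *
st()
E
```

```text
15.48 [554.63  96.11 105.73] [3.1116e+00 3.1000e-03 7.4000e-01] tilt -0.016 F [-1.8 -0.2  5.3] M [-0.04  0.2  -0.01] yaw 42.4 op 0.252 q6 0.92
```

Call:
{"name": "arm_command", "arguments": {"deltas": [[[1, 0, 0, -0.003, -0.05], [1, 0, 0, -0.003, -0.05], [1, 0, 0, -0.003, -0.05], [1, 0, 0, -0.003, -0.04]]]}}

```text
t: 15.82
eef_pos: [555.1, 96.1, 105.6]
tcp_rot: [3.111, 0.002, 0.585]
ft_force: [-1.3, 0.4, 6.1]
opening: 0.252
```

```bash
python3 - <<'E'
from h import *
st()
d=wshot("w10.png",(220,60,400,240),3.3)
st()
save("side","s5.png",(230,120,380,240),5)
E
```

```text
15.82 [555.13  96.11 105.59] [3.1108e+00 2.1000e-03 5.8450e-01] tilt -0.013 F [-1.3  0.4  6.1] M [0.13 0.34 0.01] yaw 33.49 op 0.252 q6 1.08
15.87 [555.14  96.12 105.62] [3.1107e+00 2.1000e-03 5.8250e-01] tilt -0.013 F [-0.9  0.1  5.8] M [0.07 0.4  0.01] yaw 33.37 op 0.254 q6 1.09
```

View pics/w10.png

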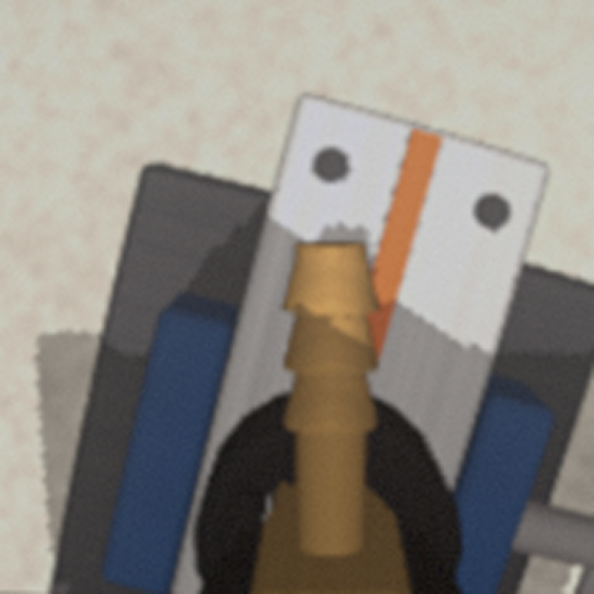

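View pics/s5.png

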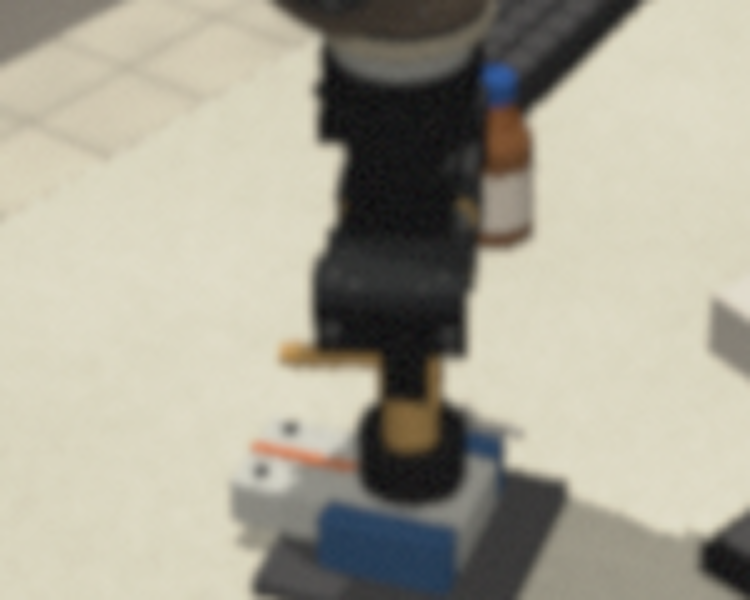

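```bash
cat > line.py <<'E'
from h import *
import sys
d=wshot(); s=st()
h=cv2.cvtColor(d["frame"],cv2.COLOR_RGB2HSV).astype(int)
b=d["frame"].astype(int)
# orange line: redder than brass
m=((b[:,:,0]-b[:,:,2])>60)&(h[:,:,0]<12)
m=cv2.morphologyEx(m.astype(np.uint8),cv2.MORPH_OPEN,np.ones((2,2)))
n,lab,stt,cen=cv2.connectedComponentsWithStats(m)
for i in range(1,n):
    if stt[i,4]>60 : print(i,stt[i],cen[i].round(1))
import json
vis=d["frame"][:,:,::-1].copy(); vis[m>0]=(255,0,255)
cv2.imwrite("pics/"+sys.argv[1],cv2.resize(vis[60:240,220:400],None,fx=3.3,fy=3.3,interpolation=cv2.INTER_NEAREST))
rows=[]
for v in range(95,170):
    u=np.where(m[v,300:380])[0]+300
    if len(u)>=5 : rows.append((v,u.min(),u.max()))
print(rows[::6])
for k in (1,2):
    p=np.array([watz(d,r[k]+(0.5 if k==2 else -0.5),r[0],44)[:2] for r in rows])
    vx,vy,_,_=cv2.fitLine(p.astype(np.float32),cv2.DIST_HUBER,0,.01,.01).ravel(); print(k,np.degrees(np.arctan2(vy,vx)))
E
python3 line.py m1.png
```

```text
15.97 [555.13  96.11 105.58] [3.1108e+00 2.1000e-03 5.8630e-01] tilt -0.013 F [-1.5  0.4  5.3] M [0.1  0.33 0.01] yaw 33.59 op 0.253 q6 1.08
28 [70 90 10 16 73] [75.5 98.2]
35 [333 151   7  16  68] [335.9 158.2]
[(155, np.int64(335), np.int64(339)), (161, np.int64(333), np.int64(337))]
1 21.104721
2 16.13809
```

View pics/m1.png

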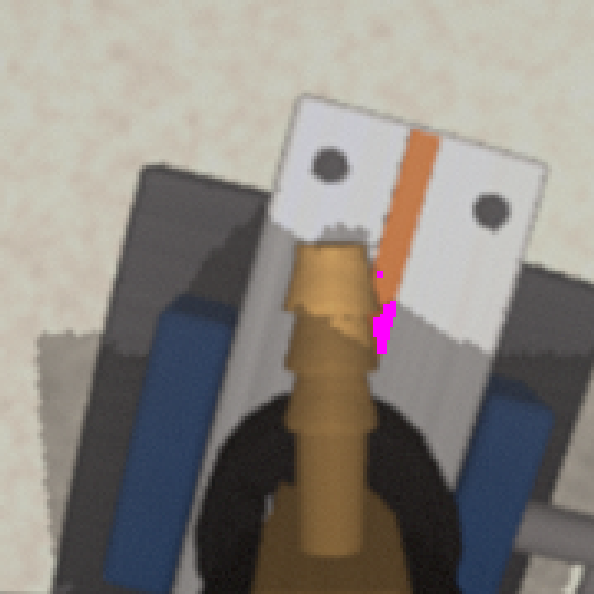

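```bash
python3 - <<'E'
from h import *
d=wshot(); s=st()
f=lambda x,y,z: watz(d,220+x/3.3,60+y/3.3,z)[:2]
for n,p,q,z in [("lineL",(411,132),(383,262),44),("lineR",(440,141),(390,340),44),("blkL",(300,100),(203,470),44),("blkR",(546,172),(460,495),44),("end",(303,96),(547,166),44),("plateL",(143,180),(58,555),8)]:
    v=f(*q,z)-f(*p,z); print(n,np.degrees(np.arctan2(v[1],v[0])).round(1)%180)
g=lambda x,y: f(x,y,101)
v=f(331,245,105.6+15)-f(331,550,105.6+15); print("barb",np.degrees(np.arctan2(v[1],v[0])))
# line passing bore axis: centre line at top end vs port centre
print("line end",f(425,134,44))
E
```

```text
16.02 [555.17  96.11 105.62] [3.1107e+00 2.0000e-03 5.8660e-01] tilt -0.0131 F [-2.   0.3  5.1] M [ 0.07  0.34 -0.02] yaw 33.61 op 0.252 q6 1.08
lineL 21.900000000000006
lineR 20.099999999999994
blkL 18.30000000000001
blkR 20.30000000000001
end 108.6
plateL 18.0
barb 33.608854714554035
line end [637.65989539 121.95812329]
```

Call:
{"name": "arm_command", "arguments": {"deltas": [[[1, 0, 0, -0.003, -0.05], [1, 0, 0, -0.003, -0.05], [1, 0, 0, -0.003, -0.05], [1, 0, 0, -0.003, -0.03]]]}}

```text
t: 16.35
eef_pos: [555.3, 96.4, 105.3]
tcp_rot: [3.111, 0.002, 0.442]
ft_force: [-0.9, 0.3, 5.3]
opening: 0.251
```

```bash
python3 - <<'E'
from h import *
st()
d=wshot("w11.png",(220,60,400,240),3.3)
st()
E
```

```text
16.35 [555.3   96.38 105.25] [3.1107e+00 1.5000e-03 4.4200e-01] tilt -0.0094 F [-0.9  0.3  5.3] M [0.06 0.3  0.02] yaw 25.32 op 0.251 q6 1.23
16.4 [555.28  96.39 105.24] [3.1107e+00 1.5000e-03 4.4100e-01] tilt -0.0094 F [-1.4  0.8  5.8] M [ 0.1   0.35 -0.01] yaw 25.27 op 0.253 q6 1.23
```

View pics/w11.png

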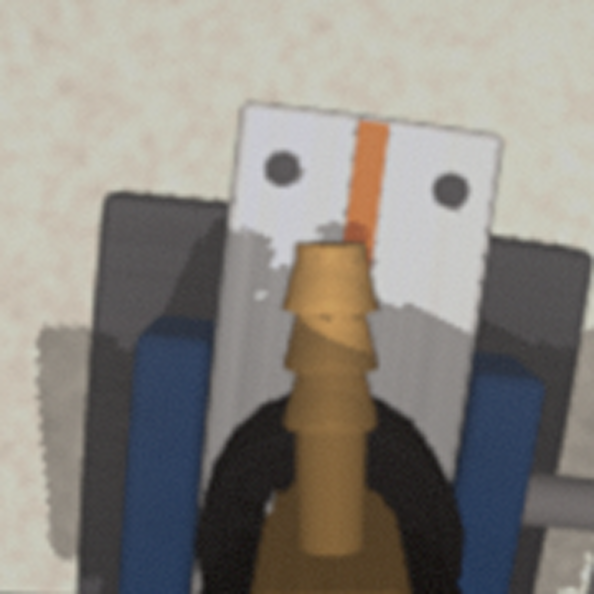

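Call:
{"name": "arm_command", "arguments": {"deltas": [[[1, 0, 0, -0.008, 0], [1, 0, 0, -0.008, 0], [1, 0, 0, -0.008, 0]]]}}

```text
t: 16.65
eef_pos: [555.3, 96.4, 104.0]
tcp_rot: [3.11, 0.001, 0.444]
ft_force: [-2.9, -0.3, 10.3]
opening: 0.25
```

```bash
python3 - <<'E'
from h import *
st()
E
```

```text
16.65 [555.34  96.43 104.03] [3.1104e+00 1.2000e-03 4.4360e-01] tilt -0.0098 F [-2.9 -0.3 10.3] M [0.04 0.7  0.04] yaw 25.42 op 0.25 q6 1.23
```

Call:
{"name": "arm_command", "arguments": {"deltas": [[[1, 0, 0, 0.006, 0], [1, 0, 0, 0.006, 0]]]}}

```text
t: 16.82
eef_pos: [555.2, 96.4, 105.5]
tcp_rot: [3.11, 0.002, 0.446]
ft_force: [2.1, 0.5, -8.0]
opening: 0.253
```

```bash
python3 - <<'E'
from h import *
st()
E
```

```text
16.82 [555.21  96.41 105.5 ] [3.1104e+00 1.6000e-03 4.4580e-01] tilt -0.0096 F [ 2.1  0.5 -8. ] M [ 0.09 -0.32 -0.07] yaw 25.54 op 0.253 q6 1.22
```

The upward test pull gave -8 N at z 105.5, so the lugs are held under the thread. I'll finish the turn to the line.

Call:
{"name": "arm_command", "arguments": {"deltas": [[[1, 0, 0, -0.006, -0.04], [1, 0, 0, -0.004, -0.04], [1, 0, 0, -0.003, -0.02]]]}}

```text
t: 17.07
eef_pos: [555.5, 96.4, 104.9]
tcp_rot: [3.11, 0.001, 0.367]
ft_force: [-2.7, -0.3, 7.3]
opening: 0.252
```

```bash
python3 - <<'E'
from h import *
st()
d=wshot("w12.png",(220,60,400,240),3.3)
st()
save("side","s6.png",(240,140,370,240),6)
save("top","t6.png")
E
```

```text
17.07 [555.5   96.39 104.86] [3.1101e+00 8.0000e-04 3.6740e-01] tilt -0.008 F [-2.7 -0.3  7.3] M [0.04 0.51 0.02] yaw 21.05 op 0.252 q6 1.3
17.12 [555.51  96.38 104.88] [3.110e+00 8.000e-04 3.669e-01] tilt -0.008 F [-1.4 -0.2  7.7] M [-0.01  0.43  0.  ] yaw 21.02 op 0.25 q6 1.3
```

View pics/w12.png

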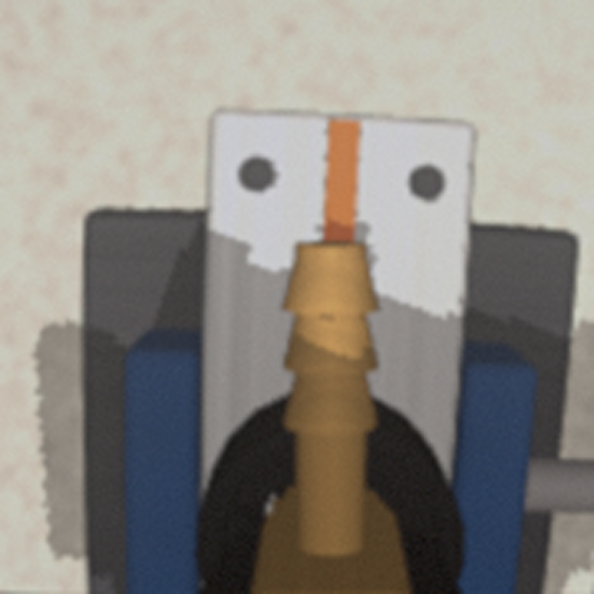

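View pics/s6.png

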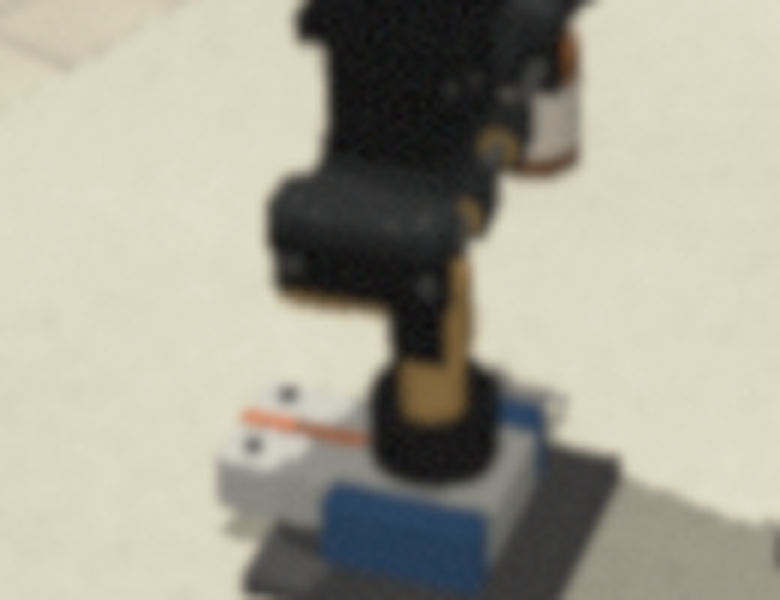

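```bash
python3 - <<'E'
from h import *
d=wshot(); s=st()
f=lambda x,y,z: watz(d,220+x/3.3,60+y/3.3,z)[:2]
for n,p,q,z,o in [("lineL",(330,122),(325,238),44,0),("lineR",(359,123),(353,238),44,0),("blkL",(213,116),(203,460),44,0),("blkR",(473,128),(456,465),44,0),("end",(215,110),(472,124),44,90),("holes",(257,173),(427,183),44,90),("plateL",(86,215),(86,540),8,0),("plateend",(92,210),(205,210),8,90),("jaws",(150,333),(520,345),44,90)]:
    v=f(*q,z)-f(*p,z); print(n,((np.degrees(np.arctan2(v[1],v[0]))-o)%180).round(1))
v=f(327,350,119.9)-f(331,250,119.9); print(np.degrees(np.arctan2(v[1],v[0])))
E
```

```text
17.27 [555.5   96.39 104.88] [3.11e+00 8.00e-04 3.69e-01] tilt -0.0081 F [-2.   0.4  5.6] M [-0.01  0.44 -0.07] yaw 21.14 op 0.247 q6 1.3
lineL 18.7
lineR 18.3
blkL 18.4
blkR 19.5
end 18.2
holes 17.8
plateL 18.1
plateend 19.5
jaws 19.0
-161.14271956319078
```

Call:
{"name": "arm_command", "arguments": {"deltas": [[[1, 0, 0, -0.004, -0.035], [1, 0, 0, -0.002, -0.01], [1, 0, 0, 0, 0]]]}}

```text
t: 17.52
eef_pos: [555.6, 96.4, 104.9]
tcp_rot: [3.11, 0.001, 0.335]
ft_force: [-0.7, -0.1, 2.3]
opening: 0.25
```

```bash
python3 - <<'E'
from h import *
st()
d=wshot("w13.png",(220,60,400,240),3.3)
st()
E
```

```text
17.52 [555.56  96.4  104.92] [3.1099e+00 5.0000e-04 3.3490e-01] tilt -0.0073 F [-0.7 -0.1  2.3] M [0.08 0.24 0.05] yaw 19.19 op 0.25 q6 1.34
17.57 [555.57  96.4  104.9 ] [3.1099e+00 5.0000e-04 3.3520e-01] tilt -0.0073 F [-1.2  0.1  4.7] M [0.05 0.31 0.05] yaw 19.21 op 0.254 q6 1.34
```

View pics/w13.png

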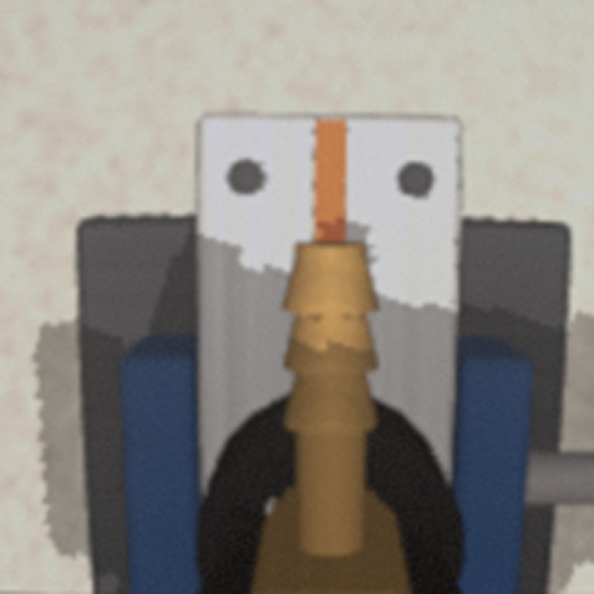

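The wrist picture shows the barb (column 331) lying over the orange line (column 331) and parallel to it. I'll release now.

Call:
{"name": "arm_command", "arguments": {"deltas": [[[0.5, 0, 0, 0, 0], [0.5, 0, 0, 0, 0], [0.5, 0, 0, 0, 0], [0.5, 0, 0, 0, 0], [0.4, 0, 0, 0, 0], [0.4, 0, 0, 0, 0], [0.4, 0, 0, 0, 0]]]}}

```text
t: 18.15
eef_pos: [555.6, 96.3, 103.8]
tcp_rot: [3.11, 0.001, 0.337]
ft_force: [0.0, -0.4, 0.3]
opening: 0.593
```

```bash
python3 - <<'E'
from h import *
st()
d=wshot("w14.png",(220,60,400,240),3.3)
st()
E
```

```text
18.15 [555.63  96.28 103.78] [3.110e+00 1.300e-03 3.373e-01] tilt -0.0066 F [ 0.  -0.4  0.3] M [ 0.07  0.04 -0.08] yaw 19.32 op 0.593 q6 1.33
18.2 [555.63  96.24 103.78] [3.110e+00 1.300e-03 3.371e-01] tilt -0.0066 F [0.1 0.6 0.1] M [ 0.01  0.03 -0.02] yaw 19.32 op 0.593 q6 1.33
```

View pics/w14.png

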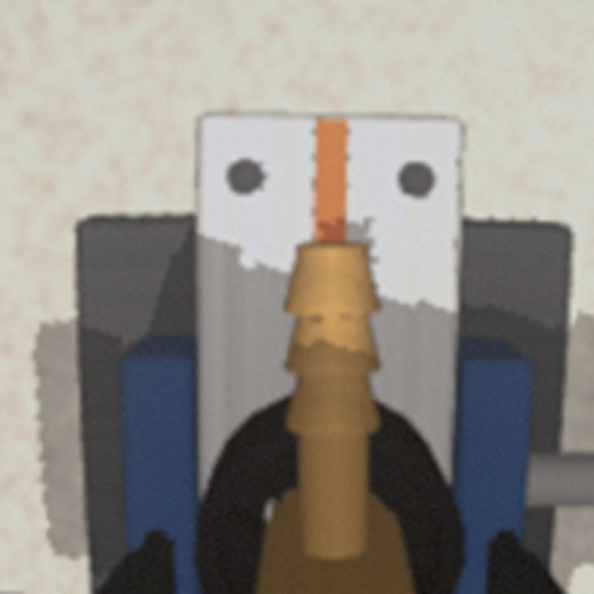

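Released, and the barb stayed in place. Force is zero. I'll raise straight up and then back off for a check.

Call:
{"name": "arm_command", "arguments": {"deltas": [[[0.4, 0, 0, 0.05, 0], [0.4, 0, 0, 0.1, 0], [0.4, 0, 0, 0.15, 0], [0.4, 0, 0, 0.2, 0], [0.4, 0, 0, 0.2, 0], [0.4, 0, 0, 0.2, 0], [0.4, -0.1, 0, 0.15, 0], [0.4, -0.15, -0.2, 0.05, 0], [0.4, -0.1, -0.2, 0, 0], [0.4, 0, -0.2, 0, 0], [0.4, 0, -0.1, 0, 0], [0.4, 0, 0, 0, 0]]]}}

```text
t: 19.2
eef_pos: [518.6, 24.9, 228.9]
tcp_rot: [3.108, -0.006, 0.34]
ft_force: [-0.3, 0.1, -0.4]
opening: 0.601
```

```bash
python3 - <<'E'
from h import *
st()
d=wshot("w15.png")
save("side","s7.png",(220,110,400,240),4.4)
save("top","t7.png")
E
```

```text
19.2 [518.6   24.87 228.86] [ 3.1075 -0.0056  0.3398] tilt -0.0182 F [-0.3  0.1 -0.4] M [-0.01  0.03 -0.02] yaw 19.47 op 0.601 q6 1.19
```

View pics/w15.png

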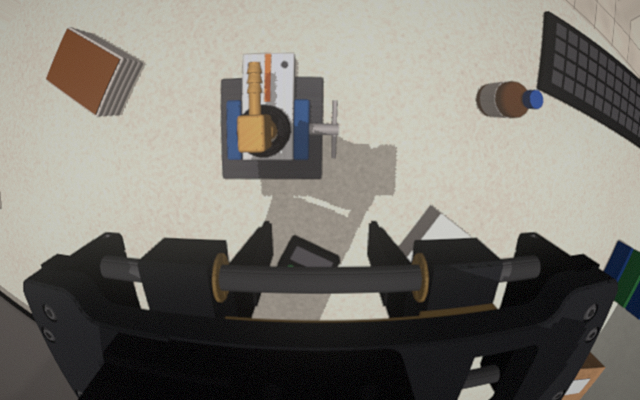

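View pics/s7.png

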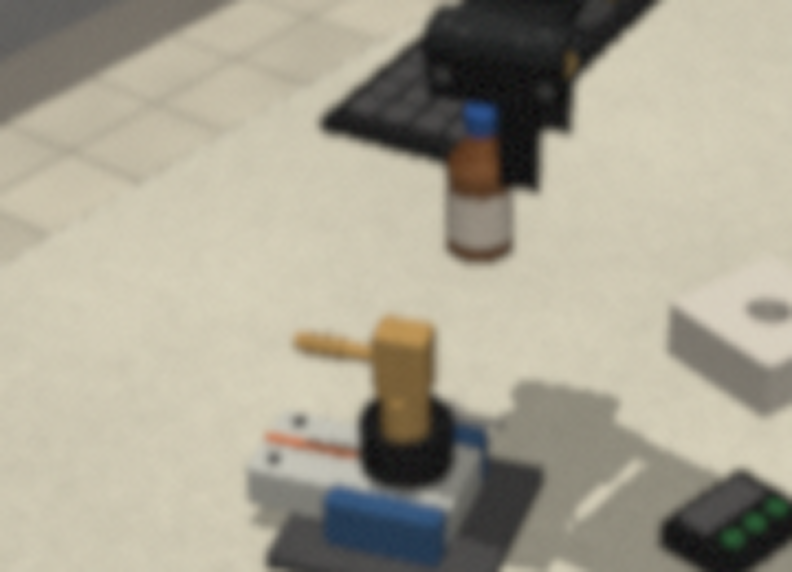

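View pics/t7.png

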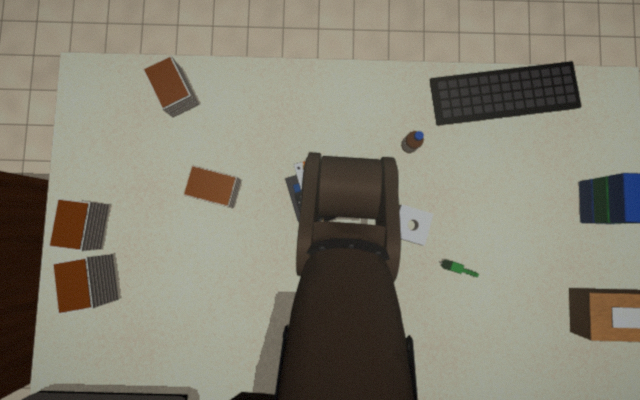

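```bash
python3 - <<'E'
from h import *
d=wshot("w16.png",(200,40,340,190),4); st()
E
```

```text
19.4 [518.75  26.79 227.87] [ 3.1083 -0.0045  0.3417] tilt -0.0169 F [-0.7 -0.  -0.3] M [ 0.    0.09 -0.02] yaw 19.58 op 0.599 q6 1.19
```

View pics/w16.png

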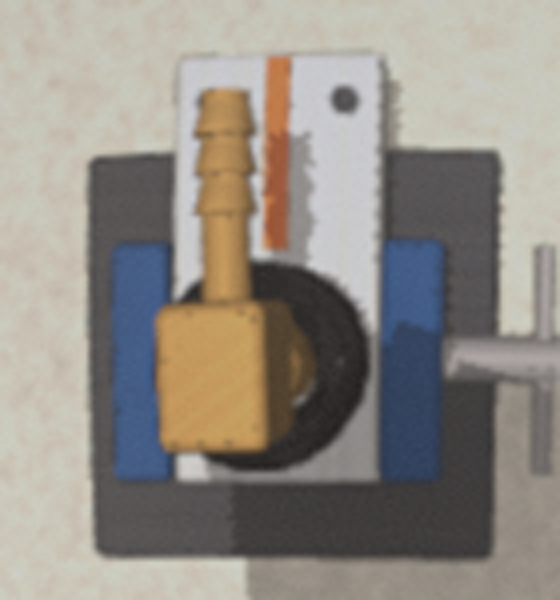

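```bash
python3 - <<'E'
from h import *
d=wshot()
f=lambda x,y,z: watz(d,200+x/4,40+y/4,z)[:2]
A=lambda p,q,z:print(np.degrees(np.arctan2(*(f(*q,z)-f(*p,z))[::-1])).round(1))
A((226,300),(226,92),120); A((157,445),(158,312),142); A((268,450),(263,305),142); A((158,308),(263,305),142)
print("line");A((276,247),(279,60),44);A((173,478),(180,60),44);A((378,480),(383,57),44);A((182,57),(382,54),44)
s=env.read_camera("side")
print(env.job_done())
E
```

```text
19.2
17.2
20.3
-70.9
line
18.6
17.6
18.6
-72.0
the job is handed in; nothing more can be done
None
```

The brass elbow is screwed into the black port with its barb along the orange line. The job was handed in at about 19.5 s with the gripper open and clear.

- **Insertion:** I took the elbow from the stand and felt for the bore and ring, with contact readings up to about 21 N. I turned it clockwise until the lugs dropped, about 67° before the line, then turned it onto the seal.
- **Thread and seal:** A small test pull near the end of the turn gave -8 N, so the lugs were held under the thread. The seal pushed back with about 5 to 10 N.
- **Direction:** After release, the barb measured about 19.2° and the line about 18.5°. The other edges measured ranged from 17.2° to 20.3° on the elbow and 17.6° to 18.6° on the port. The barb looked parallel to the line.
- **Everything else:** The plates and bottle look unmoved in the last pictures. The timer, in the last side and wrist pictures, showed no sign of having been touched. The wrist force read about zero after letting go.

**Disagreements:**
- The wrist moment stayed near zero, so I did not see turning get stiffer in the torque. I judged the tightening by seal force and depth.
- The tool leaned about 1.8° during the turn.
- At the end the elbow sat about 1 mm higher than I predicted. It may also stand slightly tilted within the thread's play.

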